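# Serve the coffee and take out the brewer's filter

## Task

The coffee is brewed: turn the small inner dial on the brewer's console back to off, its white line at the orange dot, without moving the temperature ring round it, then swing the brew head fully out to the left and carry every cup from the drip grid, upright, to the oak board. Then swing the head back over the drip grid as far as it goes, so that it drips there, pull the filter straight up out of its spring catches and stand it upright on the stone tray. The egg timer stays standing on the board.

Things in the scene. Friction and masses are not known exactly. Their poses are not given: they have to be found in the camera images.
- brewer: coffee brewer, fixed: drip grid in front, cream console (55 mm high) to its right, plinth behind with a clear water tank (206 mm tall) and a steel column. Origin: under the grid's centre, at worktop height; x away from the robot, y left. Grid 250 (x) by 220 mm, surface at 22 mm, rim 28 mm high. Cups stand near (+-55, +-48) mm, handles to the robot
- dial_top (a point): centre of the inner dial's top face, 105 mm above the worktop, on the upright axis of dial and ring. The dial is a black ribbed round knob, 34 mm across, standing 32 mm out of the steel temperature ring (70 mm across, top 73 mm above the worktop); grip it from above at any yaw with the fingertips above the ring
- off_dot (a point): the orange off dot on the console, 41 mm from the dial's axis on the far side (brewer +x)
- inner_dial (a joint): angle of the inner dial (rad), clockwise from above positive; 0 = off, white line at the orange dot; runs from -0.7 (rinse) to 2.7 (largest brew), no click at 0; friction 0.06 N m, stays where it is left
- outer_ring (a joint): angle of the temperature ring (rad), clockwise from above positive, 0 to 2.4; moves easily (0.02 N m); must be left as it is
- ring_mark (a point): outer end of the red mark on top of the temperature ring, 33 mm from the axis; turns with the ring
- brew_arm (a joint): angle of the swing arm (rad), 0 = brew head over the drip grid (against its stop; the arm points along brewer -x from the pivot), grows clockwise from above as it swings to the left, stop at 1.85; friction 0.25 N m, stays where it is left
- swing_axis (a point): upright axis of the swing arm, on the column at brewer (160, 0) mm, 150 mm above the worktop
- swing_post (a point): the black upright post on the arm by which it is swung: 16 mm across, from 145 to 193 mm above the worktop, 80 mm from the pivot axis; this point lies on its axis at 172 mm
- head_seat (a point): centre of the filter's seat on top of the brew head, 140 mm above the worktop, 160 mm from the pivot. The head is a black disc 134 mm across, its underside 112 mm and its spouts 101 mm above the worktop; the collar round the seat is 62 mm across and 18 mm high, with catch housings 44 mm to either side of the seat (across the arm)
- filter: steel coffee filter, a cylinder 48 mm across and 72 mm tall with a black lid and a copper band, 0.15 kg. Origin: centre of its underside, z up. At the start it stands in the collar of the brew head, 54 mm of it showing above the collar; two spring balls hold its grooved foot: about 8 to 12 N straight up frees it within the first 8 mm, it is clear of the collar after 20 mm
- cup_a: white espresso cup of coffee, 50 mm tall, 0.13 kg; two or three of the four are present (None at the start: absent). Origin: on its underside, z up; the bowl's axis passes 14 mm from it along its own +y; the handle points to its own -y, reaching 58 mm from the bowl's axis. Smooth foot, 44 mm across; rim 61 mm
- cup_b: white espresso cup of coffee, 50 mm tall, 0.13 kg; two or three of the four are present (None at the start: absent). Origin: on its underside, z up; the bowl's axis passes 14 mm from it along its own +y; the handle points to its own -y, reaching 58 mm from the bowl's axis. Smooth foot, 44 mm across; rim 61 mm
- cup_c: white espresso cup of coffee, 50 mm tall, 0.13 kg; two or three of the four are present (None at the start: absent). Origin: on its underside, z up; the bowl's axis passes 14 mm from it along its own +y; the handle points to its own -y, reaching 58 mm from the bowl's axis. Smooth foot, 44 mm across; rim 61 mm
- cup_d: white espresso cup of coffee, 50 mm tall, 0.13 kg; two or three of the four are present (None at the start: absent). Origin: on its underside, z up; the bowl's axis passes 14 mm from it along its own +y; the handle points to its own -y, reaching 58 mm from the bowl's axis. Smooth foot, 44 mm across; rim 61 mm
- board: oak board for serving, 240 mm (own x) by 360 mm (own y), 19 mm thick, lying on the worktop to the left or right of the brewer; origin: centre of its underside
- stone_tray: oval pale stone tray, 230 mm (own x) by 130 mm (own y), flat top 12 mm high, on the other side of the brewer; origin: centre of its underside
- egg_timer: grey-green round kitchen timer, 69 mm across, 61 mm tall, standing at the far end of the oak board (its own -y); a bystander

How it is judged:
By the outcome, as a careful person would: the job done as asked, in the order asked, and still so for the second after the job is handed in, with the robot touching nothing.
Of cup_a, cup_b, cup_c, cup_d only 2 to 3 are there at a start; the rules pass over those that are not, and their reading is None.
At some moment in a run one of board, stone_tray may be knocked a few centimetres aside while the robot is not near it.
It also fails if it takes over 210 s, if anything falls off the work surface, if the arm or the gripper's body presses on something with over 40 N, if the wrist force passes 120 N, or if a joint passes its speed limit or range.

## Robot

A 7-joint arm with a two-finger parallel gripper is mounted at the origin on a cart in front of the work surface, level with it; the furniture and walls round the work are solid. World frame = base frame: x ahead of the robot, y to its left, z up, the work surface at z = 0. Lengths are in m, angles in rad, forces in N, time in s.
With the tool pointing down it reaches from about 0.4 to 0.85 m from the base axis. Payload 10.4 kg.
Tool frame: the origin (TCP) lies between the finger pads; the fingertips stand 11 mm ahead of it and the grasp point (between the pads) lies 8 mm behind it (ctrl.finger_overhang is the z of the fingertips in the tool frame, in m); z points along the fingers, y is the line along which they close (so a half turn about z gives the same grasp; the last joint's range is limited). The gripper opens to 87 mm and grips with 3 to 60 N. Pads are 19 mm wide; open, the fingers measure 117 mm over their backs; the gripper's body (75 mm by 190 mm) begins 51 mm behind the grasp point.
Start: joints at [1.191, 0.332, -0.065, 1.46, 0.022, 1.35, -0.088], TCP at [0.218, -0.586, 0.201] pointing down, gripper open.
Joint ranges: [-2.6, 2.6], [-0.5, 2.12], [-1.47, 1.34], [0.16, 2.42], [-1.27, 4.41], [0.06, 2.06], [-2.6, 2.6]. Speed limits (rad/s): [2.22, 2.22, 2.79, 2.79, 3.14, 3.14, 3.14].

## Interface

Orientations are given as a unit quaternion [x, y, z, w].
In Python, from bench import ctrl gives the robot as it stands.
- The arm moves only by the shell command python3 -m handwheel 'ROWS'. ROWS is JSON, a list of rows, each a list of 3 entries, a list of its own where there are three numbers: the shift along the world's x, y, z in mm, then the turn, a rotation vector about the world's x, y, z in degrees, then the finger opening in mm, from 0 to 87. In form: [[[dx, dy, dz], [ax, ay, az], gripper], ...]. A call has 1 to 10 rows; each row shifts and turns the commanded pose from where the row before left it; what a row does not reach is not made up. A row lasts 1/12 s, in which the tool goes at most 41.7 mm and 7.16 degrees, less where a joint would pass 70% of its speed; a pose out of reach is approached as far as the arm can. A call is refused whole if a number of a shift passes 41.7 or a number of a turn 7.16, either way. A call with a gripper value outside its range is refused whole. The fingers move at their own pace and stop on an object; the grip force is fixed at half the most. Time passes only in rows, so rows that do not move let the fingers close. It gives the time, the measured TCP pose, the force, the opening and the grip force at its end, in the units of the state.
- ctrl.state(): the state, without advancing time (a new reading comes with each control period).
- ctrl.camera(name): name is "scene" or "top"; returns a dict with "frame" (420x560x3 uint8, red, green, blue), "K" (3x3 intrinsics, pixels), "position" and "attitude" of the camera in the world. Camera axes: x right, y down, z forward; pixel columns grow to the right and rows downward; lengths in m; the calibration is good to about 2 mm. A picture is of the moment at which its call begins. There is no depth.
- ctrl.finish_job(): hands the job in; it is judged then, once.
The state is a dict: "clock": time; "joint_pos": joint angles; "qd": joint speeds; "effort": joint torques, N m; "eef_pos": TCP position; "orientation": TCP orientation; "force": force on the tool from outside, world axes, zero at the start; "moment": the same for the moment, N m; "opening": finger opening in m; "finger_force": force on a finger pad.
Only numpy, scipy, OpenCV 4.12 (cv2) and the standard library are available. Lean on these libraries where they do the work, as an engineer would, in place of code of your own. Each camera call takes 0.05 s, during which the arm holds its last target. There are 200 camera calls.

## Working session

There is one attempt and no reset: what is moved stays moved. The work goes in short steps, Python scripts to look and compute and a shell command to move; the robot and the scene stay as the last step left them, time stands still between calls to the robot, and variables do not carry over. Pictures are saved under pics/ and viewed, at most 14 in all, crops included, and the job is handed in when it is done.

```bash
ls; mkdir -p pics; python3 - <<'E'
from bench import ctrl
import cv2,json
s=ctrl.state();print({k:s[k] for k in('clock','eef_pos','orientation','force','opening')},ctrl.finger_overhang)
for n in('scene','top'):
    c=ctrl.camera(n);cv2.imwrite(f'pics/{n}0.png',c['frame'][:,:,::-1]);print(n,c['K'],c['position'],c['attitude'])
E
```

```text
pics
{'clock': 0.0, 'eef_pos': array([ 0.21812314, -0.58522894,  0.20013426]), 'orientation': array([ 9.84130047e-01,  1.77447171e-01, -1.76515294e-04, -7.21571551e-04]), 'force': array([-0.22762946, -1.34799809,  0.32146461]), 'opening': 0.0871358436038039} 0.011
scene [[540.16586307   0.         283.19060009]
 [  0.         540.16586307 215.96426201]
 [  0.           0.           1.        ]] [-0.83516706  0.79245657  0.93991346] [-0.42612587  0.73794475 -0.45432904  0.25969098]
top [[444.90455205   0.         284.40592876]
 [  0.         444.90455205 212.47400011]
 [  0.           0.           1.        ]] [ 3.04594076e-01 -6.39754617e-04  1.33071268e+00] [ 0.70574142 -0.70165251  0.0664638  -0.0720788 ]
```

View pics/scene0.png

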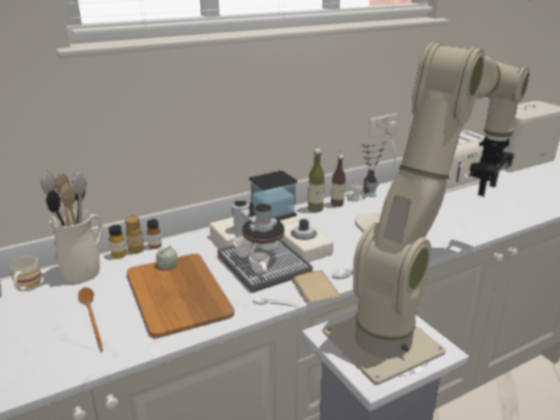

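View pics/top0.png

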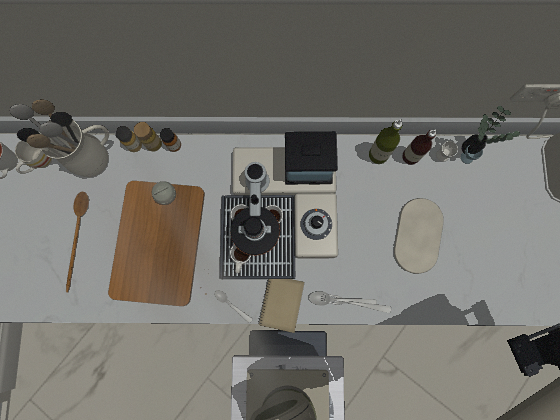

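```bash
cat > h.py <<'E'
from bench import ctrl
import cv2,numpy as np
from scipy.spatial.transform import Rotation as R
def cam(n):
    c=ctrl.camera(n); c['img']=c['frame'][:,:,::-1].copy(); c['R']=R.from_quat(c['attitude']).as_matrix(); return c
def ray(c,uv,z):
    d=c['R']@np.linalg.inv(c['K'])@np.array([uv[0],uv[1],1.]); p=np.array(c['position']); return p+d*(z-p[2])/d[2]
def proj(c,p):
    q=c['K']@c['R'].T@(np.array(p)-c['position']); return q[:2]/q[2]
def crop(c,name,x0,y0,w,h,s):
    cv2.imwrite(f'pics/{name}.png',cv2.resize(c['img'][y0:y0+h,x0:x0+w],None,fx=s,fy=s,interpolation=cv2.INTER_CUBIC))
def yaw(s=None):
    s=s or ctrl.state(); m=R.from_quat(s['orientation']).as_matrix(); return np.degrees(np.arctan2(m[1,1],m[0,1])),np.round(m[:,2],3)
E
python3 - <<'E'
from h import *
c=cam('top'); crop(c,'top1',212,130,133,150,4)
s=cam('scene'); crop(s,'scene1',200,165,150,125,4.8)
print(yaw())
E
```

```text
(np.float64(-69.5589471005299), array([-0.   ,  0.001, -1.   ]))
```

View pics/top1.png

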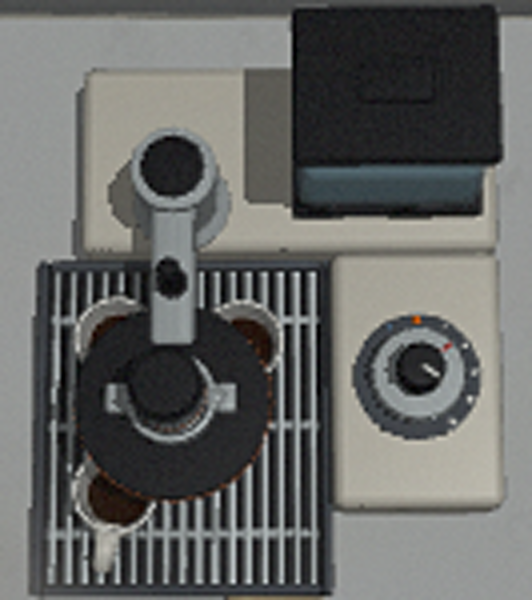

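View pics/scene1.png

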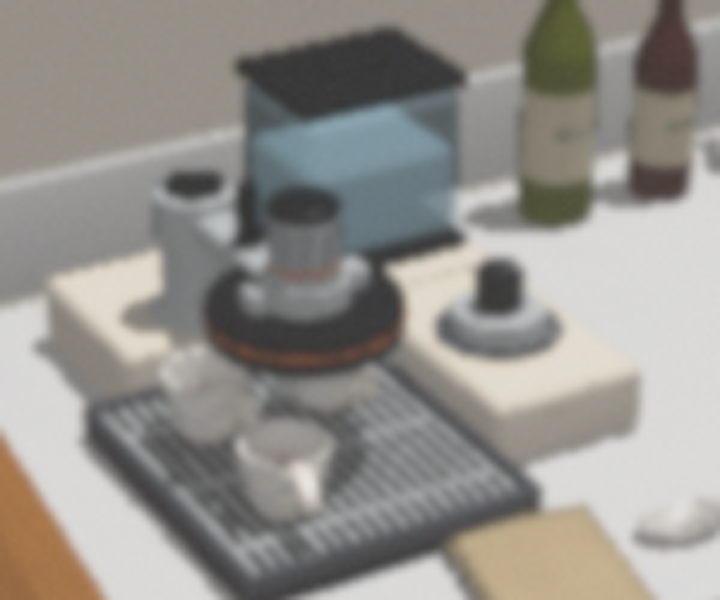

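```bash
python3 - <<'E'
from h import *
c=cam('top'); s=cam('scene'); f=c['frame'].astype(int); hsv=cv2.cvtColor(c['frame'],cv2.COLOR_RGB2HSV)
def blobs(m,lo=3,roi=None):
    n,l,st,ce=cv2.connectedComponentsWithStats(m.astype(np.uint8)); return [(st[i].tolist(),ce[i].round(2).tolist()) for i in range(1,n) if st[i][4]>=lo]
roi=np.zeros(f.shape[:2],bool); roi[195:250,297:340]=1
o=(f[...,0]-f[...,2]>60)&roi
print('orange/red',[(b,f[int(round(b[1][1])),int(round(b[1][0]))].tolist(),) for b in blobs(o,1)])
for nm,m in(('board',(hsv[...,0]<20)&(hsv[...,1]>100)&(hsv[...,2]>90)),):
    n,l,st,ce=cv2.connectedComponentsWithStats(m.astype(np.uint8)); i=1+np.argmax(st[1:,4])
    cn=max(cv2.findContours((l==i).astype(np.uint8),0,2)[0],key=cv2.contourArea); r=cv2.minAreaRect(cn); print(nm,r,[ray(c,p,.019)[:2].round(4).tolist() for p in cv2.boxPoints(r)],ray(c,r[0],.019).round(4))
# tray
m=((hsv[...,1]>15)&(hsv[...,2]>150)); m[:, :380]=0; m[:,460:]=0; m[:185]=0;m[285:]=0
n,l,st,ce=cv2.connectedComponentsWithStats(m.astype(np.uint8)); i=1+np.argmax(st[1:,4]); cn=max(cv2.findContours((l==i).astype(np.uint8),0,2)[0],key=cv2.contourArea)
e=cv2.minAreaRect(cn);print('tray',e,ray(c,e[0],.012).round(4),[ray(c,p,.012)[:2].round(3).tolist() for p in cv2.boxPoints(e)])
for nm,uv,z in[('gTL',(38,262),.028),('gTR',(332,262),.028),('gBL',(30,592),.028),('gBR',(330,595),.028),('dot',(417,320),.055),('dial',(417,364),.105),('conBR',(503,508),.055),('conBL',(335,503),.055),('conTR',(497,255),.055),('mark',(447,346),.073),('post',(169,272),.193),('lid',(165,381),.194)]:
    print(nm,ray(c,(212+uv[0]/4-.4,130+uv[1]/4-.4),z)[:2].round(4))
big=cv2.resize(c['frame'][210:236,303:331],None,fx=20,fy=20,interpolation=cv2.INTER_CUBIC); cv2.imwrite('pics/dial.png',big[:,:,::-1])
# timer
E
```

```text
orange/red [(([315, 209, 2, 2, 4], [315.5, 209.5]), [200, 94, 17]), (([323, 216, 2, 1, 2], [323.5, 216.0]), [156, 69, 65])]
board ((155.52401733398438, 242.5698699951172), (81.41284942626953, 122.84617614746094), 7.594643592834473) [[0.3093, 0.524], [0.6758, 0.5051], [0.643, 0.2561], [0.2803, 0.2878]] [0.4722 0.3932 0.019 ]
tray ((418.65997314453125, 235.37997436523438), (42.1435661315918, 73.53910064697266), 8.130102157592773) [ 0.4991 -0.3904  0.012 ] [[0.399, -0.309], [0.62, -0.349], [0.602, -0.475], [0.383, -0.43]]
gTL [0.6159 0.2016]
gTR [ 0.617  -0.0197]
gBL [0.3698 0.199 ]
gBR [ 0.3689 -0.0188]
dot [ 0.5672 -0.0816]
dial [ 0.5255 -0.0782]
conBR [ 0.4301 -0.1421]
conBL [ 0.433  -0.0218]
conTR [ 0.6164 -0.1408]
mark [ 0.5445 -0.1018]
post [0.5702 0.0897]
lid [0.4974 0.0908]
```

View pics/dial.png

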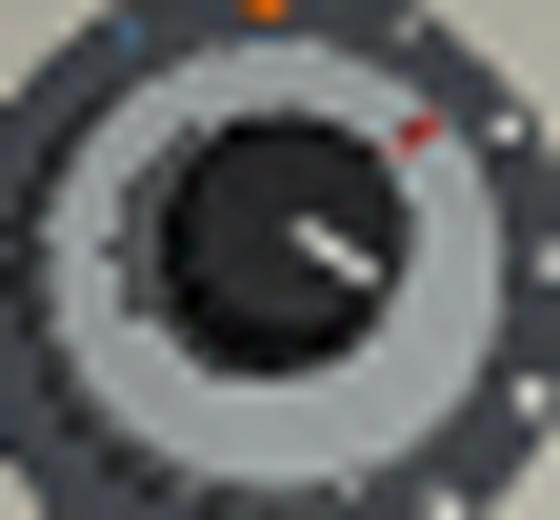

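```bash
cat >> h.py <<'E'
def dial(c,ax,dbg=False):
    """white line angle (deg, clockwise from far +x) on dial top plane about axis ax=(x,y)"""
    f=c['frame'].astype(float).min(axis=2); pts=[];w=[]
    u0,v0=proj(c,[*ax,.105]).round().astype(int)
    for v in range(v0-9,v0+10):
        for u in range(u0-9,u0+10):
            p=ray(c,(u,v),.105)[:2]-ax
            if np.hypot(*p)<.0155 and f[v,u]>75: pts.append(p);w.append(f[v,u]-50)
    pts=np.array(pts);w=np.array(w); m=(pts*w[:,None]).sum(0)/w.sum(); q=pts-m; C=(q*w[:,None]).T@q/w.sum(); e=np.linalg.eigh(C)[1][:,1]; e=e*np.sign(e@m)
    return np.degrees(np.arctan2(-m[1],m[0])),np.degrees(np.arctan2(-e[1],e[0])),np.hypot(*m),len(w)
E
python3 - <<'E'
from h import *
c=cam('top'); s=cam('scene')
for uv,z in(((272,260),.073),((287,240),.105),((263,8),.055)):
    print(z,ray(c,(303+uv[0]/20-.5,210+uv[1]/20-.5),z).round(4))
print('mark',ray(c,(303+420/20-.5,210+133/20-.5),.073).round(4))
for ax in((.524,-.077),(.526,-.079),(.528,-.078)): print(ax,dial(c,np.array(ax)), proj(c,[*ax,.105]).round(1))
# tank lid front edge (z .206), lid left edge
for uv in((293,160),(500,160),(293,10)): print('lid',ray(c,(212+uv[0]/4-.4,130+uv[1]/4-.4),.206).round(3))
# scene cross check of dial top: crop (500,262)@4.8
u=(200+498/4.8-.4,165+263/4.8-.4); print('scene dial top',ray(s,u,.105).round(4), 'scene filt top',ray(s,(200+304/4.8-.4,165+207/4.8-.4),.194).round(4),proj(s,[.526,-.078,.105]))
E
```

```text
0.073 [ 0.5258 -0.0809  0.073 ]
0.105 [ 0.523  -0.0809  0.105 ]
0.055 [ 0.5663 -0.081   0.055 ]
mark [ 0.5444 -0.1023  0.073 ]
(0.524, -0.077) (np.float64(105.56445098722526), np.float64(95.91241549484553), np.float64(0.0076280684686052085), 9) [315.4 221.1]
(0.526, -0.079) (np.float64(105.13534877104665), np.float64(141.4349793364992), np.float64(0.00691638842025522), 10) [316.1 220.4]
(0.528, -0.078) (np.float64(48.24691912355425), np.float64(-34.57837168896165), np.float64(0.004280899913976775), 15) [315.8 219.7]
lid [0.643 0.009 0.206]
lid [ 0.644 -0.127  0.206]
lid [0.747 0.009 0.206]
scene dial top [ 0.5313 -0.0831  0.105 ] scene filt top [0.5166 0.0782 0.194 ] [302.90265175 220.35678645]
```

```bash
python3 -m handwheel '[[[20,33,2],[0,0,0],87],[[20,33,2],[0,0,0],87],[[20,33,2],[0,0,0],87],[[20,33,2],[0,0,0],87],[[20,33,2],[0,0,0],87],[[20,33,0],[0,0,0],87],[[20,33,0],[0,0,0],87],[[20,33,0],[0,0,0],87],[[20,33,0],[0,0,0],87],[[20,33,0],[0,0,0],87]]'
python3 -m handwheel '[[[20,33,0],[0,0,0],60],[[20,33,0],[0,0,0],60],[[20,33,0],[0,0,0],60],[[20,33,0],[0,0,0],60],[[20,33,0],[0,0,0],60],[[7.4,9.2,0],[0,0,0],60],[[0,0,0],[0,0,0],60],[[0,0,0],[0,0,0],60]]'
python3 -c "
from h import *;s=ctrl.state();print(s['clock'],s['eef_pos'],s['joint_pos'].round(2),yaw(),s['force'])"
```

```text
clock: 1.23
eef_pos: [0.4189, -0.2539, 0.2113]
orientation: [0.984, 0.177, 0.0, 0.0]
force: [1.4, -0.4, 0.4]
opening: 0.0871
finger_force: 0.0
clock: 1.9
eef_pos: [0.5257, -0.0813, 0.2108]
orientation: [0.984, 0.178, -0.0, -0.0]
force: [-0.5, 0.1, 1.0]
opening: 0.0604
finger_force: 0.0
1.9 [ 0.52574143 -0.08125425  0.21080823] [ 0.55  0.16 -0.54  1.67  0.09  1.33 -1.21] (np.float64(-69.47832375502146), array([-0., -0., -1.])) [-0.50474524  0.09449636  1.00650711]
```

```bash
python3 -m handwheel '[[[0,0,-30],[0,0,0],60],[[0,0,-30],[0,0,0],60],[[0,0,-30],[0,0,0],60],[[0,0,-20],[0,0,0],60],[[0,0,-11],[0,0,0],60],[[0,0,0],[0,0,0],60],[[0,0,0],[0,0,0],40],[[0,0,0],[0,0,0],40]]'
python3 -m handwheel '[[[0,0,0],[0,0,0],30],[[0,0,0],[0,0,0],30],[[0,0,0],[0,0,0],20],[[0,0,0],[0,0,0],20],[[0,0,0],[0,0,0],20],[[0,0,0],[0,0,0],20]]'
```

```text
clock: 2.57
eef_pos: [0.5266, -0.0821, 0.0915]
orientation: [0.984, 0.177, 0.001, 0.001]
force: [-0.3, -0.8, 0.7]
opening: 0.0527
finger_force: 0.0
clock: 3.07
eef_pos: [0.5258, -0.0814, 0.0901]
orientation: [0.984, 0.177, 0.0, 0.0]
force: [0.3, -1.5, -0.1]
opening: 0.0216
finger_force: 0.0
```

```bash
python3 - <<'E'
from h import *
s=ctrl.state();print(s['opening'],s['finger_force'])
c=cam('top');s=cam('scene')
a=cv2.resize(c['img'][180:270,270:370],None,fx=4,fy=4,interpolation=2);b=cv2.resize(s['img'][180:270,250:350],None,fx=4,fy=4,interpolation=2)
cv2.imwrite('pics/grip1.png',np.hstack([a,b]))
E
```

```text
0.021648920351484933 0.0
```

View pics/grip1.png

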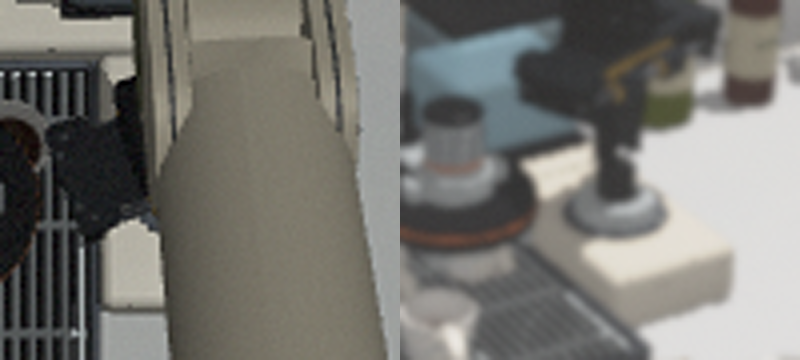

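```bash
python3 - <<'E'
from h import *
s=cam('scene'); st=ctrl.state(); p=st['eef_pos']
print(p,st['opening'],st['finger_force'])
x0,y0=265,170;k=9
im=cv2.resize(s['img'][y0:y0+62,x0:x0+75],None,fx=k,fy=k,interpolation=2)
for q,col in((p,(0,0,255)),(p-[0,0,.011],(0,255,0)),([.5255,-.081,.105],(255,0,0)),([.5255,-.081,.073],(255,255,0))):
    u=(proj(s,q)-[x0,y0]+.5)*k; cv2.circle(im,tuple(u.astype(int)),4,col,-1)
cv2.imwrite('pics/grip2.png',im)
E
```

```text
[ 0.5256928  -0.08142601  0.08994991] 0.020405978032215156 0.0
```

View pics/grip2.png

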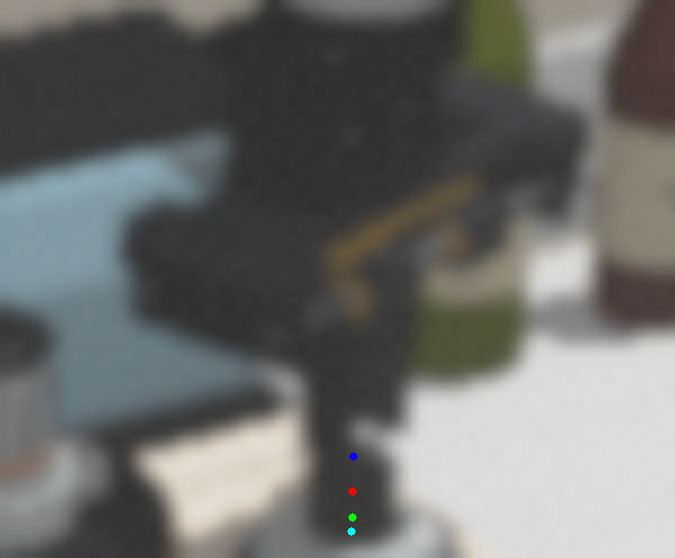

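```bash
python3 -m handwheel '[[[0,0,0],[0,0,0],0],[[0,0,0],[0,0,0],0],[[0,0,0],[0,0,0],0],[[0,0,0],[0,0,0],0]]'
```

```text
clock: 3.55
eef_pos: [0.5257, -0.0814, 0.0899]
orientation: [0.984, 0.177, -0.0, 0.0]
force: [0.1, -0.3, -0.9]
opening: 0.0034
finger_force: 0.0
```

```bash
python3 -m handwheel '[[[0,0,20],[0,0,0],0],[[0,0,20],[0,0,0],0],[[0,0,20],[0,0,0],0],[[0,0,0],[0,0,0],0],[[0,0,0],[0,0,0],0]]'; python3 - <<'E'
from h import *
s=cam('scene'); st=ctrl.state(); p=st['eef_pos']
print(p,st['opening'])
x0,y0=265,170;k=9
im=cv2.resize(s['img'][y0:y0+62,x0:x0+75],None,fx=k,fy=k,interpolation=2)
for q,col in((p,(0,0,255)),(p-[0,0,.011],(0,255,0)),([.5255,-.081,.105],(255,0,0)),([.5255,-.081,.073],(255,255,0))):
    u=(proj(s,q)-[x0,y0]+.5)*k; cv2.circle(im,tuple(u.astype(int)),4,col,-1)
cv2.imwrite('pics/grip3.png',im)
E
```

```text
clock: 3.97
eef_pos: [0.5264, -0.0816, 0.1509]
orientation: [0.984, 0.177, 0.001, 0.001]
force: [-0.4, -0.4, -0.2]
opening: 0.0005
finger_force: 0.0
[ 0.52568932 -0.08154878  0.14981307] 0.0005247729106284232
```

View pics/grip3.png

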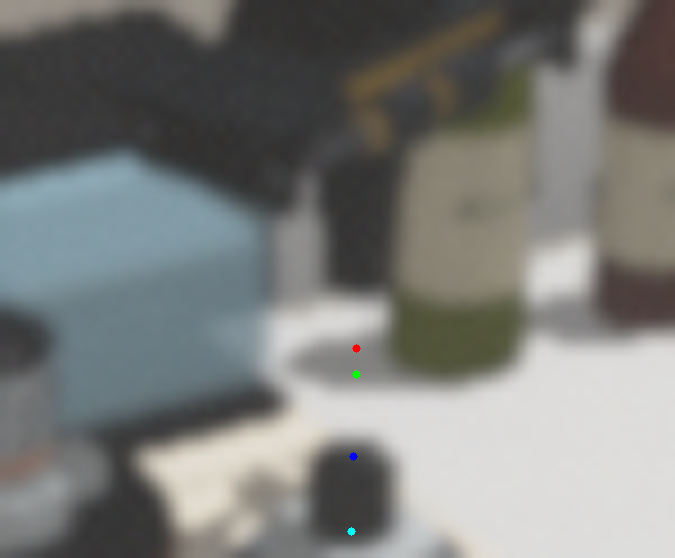

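```bash
python3 - <<'E'
from h import *
s=cam('scene'); im0=cv2.imread('pics/scene0.png'); p=np.array([.21812,-.58523,.20013])
y=np.array([np.cos(np.radians(-69.56)),np.sin(np.radians(-69.56)),0])
x0,y0=455,120;k=7
im=cv2.resize(im0[y0:y0+85,x0:x0+90],None,fx=k,fy=k,interpolation=2)
for q,col in((p,(0,0,255)),(p-[0,0,.011]+y*.0435,(0,255,0)),(p-[0,0,.011]-y*.0435,(0,255,0)),(p-[0,0,-.027]+y*.0435,(255,0,0)),(p-[0,0,-.027]-y*.0435,(255,0,0))):
    u=(proj(s,q)-[x0,y0]+.5)*k; cv2.circle(im,tuple(u.astype(int)),4,col,-1)
cv2.imwrite('pics/g4.png',im); print([a for a in dir(ctrl) if a[0]!='_'])
E
```

```text
['IKError', 'camera', 'finger_overhang', 'finish_job', 'state']
```

View pics/g4.png

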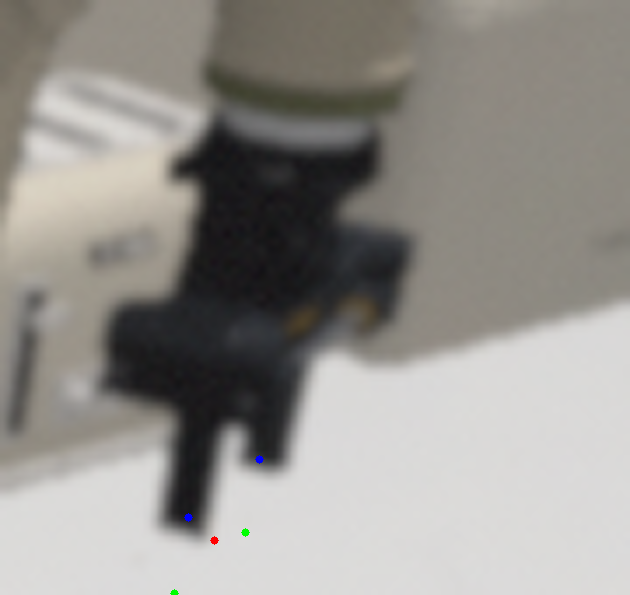

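```bash
python3 -m handwheel '[[[-5,-36,0],[0,0,0],0],[[-5,-36,0],[0,0,0],0],[[-5,-36,0],[0,0,0],0],[[-5,-36,0],[0,0,0],0],[[0,0,-40],[0,0,0],0],[[0,0,-40],[0,0,0],0],[[0,0,-40],[0,0,0],0],[[0,0,-20],[0,0,0],0],[[0,0,-10],[0,0,0],0],[[0,0,0],[0,0,0],0]]'
python3 -m handwheel '[[[0,0,-3],[0,0,0],0],[[0,0,-3],[0,0,0],0],[[0,0,-3],[0,0,0],0],[[0,0,0],[0,0,0],0]]'
python3 - <<'E'
from h import *
s=cam('scene'); st=ctrl.state(); p=st['eef_pos']; print(p,st['force'],proj(s,p-[0,0,.011]),proj(s,p+[0,0,.027]))
crop(s,'t5',270,180,100,75,8)
E
```

```text
clock: 4.9
eef_pos: [0.5037, -0.2245, -0.0028]
orientation: [0.984, 0.178, -0.002, -0.002]
force: [-0.4, 0.5, 0.1]
opening: 0.0008
finger_force: 0.0
clock: 5.23
eef_pos: [0.5062, -0.2257, -0.0085]
orientation: [0.984, 0.177, 0.0, 0.0]
force: [0.1, 0.5, 0.1]
opening: 0.0006
finger_force: 0.0
[ 0.50611238 -0.22568184 -0.00838623] [-0.09558001 -0.67170198 -0.64335715] [340.31571088 244.15515214] [340.8726901  234.81191901]
```

View pics/t5.png

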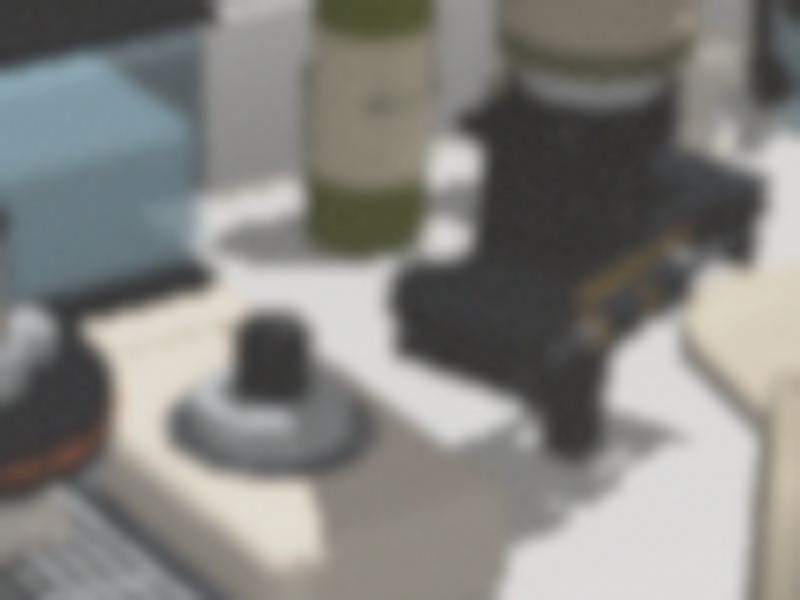

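```bash
python3 -m handwheel '[[[0,0,-3],[0,0,0],0],[[0,0,-3],[0,0,0],0],[[0,0,0],[0,0,0],0],[[0,0,0],[0,0,0],0]]'
python3 -m handwheel '[[[0,0,-2],[0,0,0],0],[[0,0,-2],[0,0,0],0],[[0,0,0],[0,0,0],0],[[0,0,0],[0,0,0],0]]'
python3 -m handwheel '[[[0,0,-2],[0,0,0],0],[[0,0,0],[0,0,0],0],[[0,0,0],[0,0,0],0]]'
```

```text
clock: 5.62
eef_pos: [0.5056, -0.2254, -0.0152]
orientation: [0.984, 0.177, -0.0, -0.0]
force: [0.6, -0.5, 0.4]
opening: 0.0007
finger_force: 0.0
clock: 5.95
eef_pos: [0.5056, -0.2254, -0.0192]
orientation: [0.984, 0.177, -0.0, -0.0]
force: [-0.3, 0.7, -0.3]
opening: 0.0003
finger_force: 0.0
clock: 6.2
eef_pos: [0.5058, -0.2255, -0.021]
orientation: [0.984, 0.177, 0.0, 0.0]
force: [-0.3, -0.4, 1.6]
opening: 0.0007
finger_force: 0.1
```

```bash
python3 -m handwheel '[[[0,0,-1],[0,0,0],0],[[0,0,0],[0,0,0],0],[[0,0,0],[0,0,0],0]]'
python3 -m handwheel '[[[0,0,-1.5],[0,0,0],0],[[0,0,0],[0,0,0],0],[[0,0,0],[0,0,0],0]]'
```

```text
clock: 6.45
eef_pos: [0.5058, -0.2255, -0.0211]
orientation: [0.984, 0.177, -0.0, 0.0]
force: [-4.7, 1.3, 12.3]
opening: 0.0007
finger_force: 6.1
clock: 6.7
eef_pos: [0.5059, -0.2255, -0.0212]
orientation: [0.984, 0.177, -0.0, 0.0]
force: [-11.8, 4.4, 30.5]
opening: 0.0002
finger_force: 15.0
```

```bash
python3 -m handwheel '[[[0,0,40],[0,0,0],60],[[0,0,40],[0,0,0],60],[[0,0,40],[0,0,0],60],[[0,0,21],[0,0,0],60],[[5,36,0],[0,0,0],60],[[5,36,0],[0,0,0],60],[[5,36,0],[0,0,0],60],[[5,36,0],[0,0,0],60],[[0,0,0],[0,0,0],60],[[0,0,0],[0,0,0],60]]'
```

```text
clock: 7.53
eef_pos: [0.5259, -0.079, 0.1176]
orientation: [0.984, 0.18, 0.0, -0.0]
force: [-0.7, -0.8, -0.2]
opening: 0.0563
finger_force: 0.0
```

```bash
python3 -m handwheel '[[[0,-2,-25],[0,0,0],60],[[0,0,-20],[0,0,0],60],[[0,0,-10],[0,0,0],60],[[0,0,-4],[0,0,0],60],[[0,0,0],[0,0,0],60],[[0,0,0],[0,0,0],60]]'
python3 -m handwheel '[[[0,0,0],[0,0,0],40],[[0,0,0],[0,0,0],30],[[0,0,0],[0,0,0],20],[[0,0,0],[0,0,0],20],[[0,0,0],[0,0,0],20],[[0,0,0],[0,0,0],20]]'
```

```text
clock: 8.03
eef_pos: [0.5262, -0.0839, 0.0592]
orientation: [0.984, 0.177, 0.0, 0.0]
force: [0.1, 0.2, 0.4]
opening: 0.0603
finger_force: 0.0
clock: 8.53
eef_pos: [0.5253, -0.0817, 0.0588]
orientation: [0.984, 0.178, -0.0, -0.001]
force: [-4.3, 6.8, 6.0]
opening: 0.0331
finger_force: 30.0
```

```bash
python3 -m handwheel '[[[-0.5,1,0],[0,0,7],20],[[0,0,0],[0,0,7],20],[[0,0,0],[0,0,7],20],[[0,0,0],[0,0,7],20],[[0,0,0],[0,0,7],20],[[0,0,0],[0,0,7],20],[[0,0,0],[0,0,7],20],[[0,0,0],[0,0,7],20],[[0,0,0],[0,0,7],20],[[0,0,0],[0,0,0],20]]'
python3 -c "
from h import *;print(yaw())"
```

```text
clock: 9.37
eef_pos: [0.5261, -0.0823, 0.0588]
orientation: [0.744, 0.668, 0.001, 0.0]
force: [3.0, 0.9, -0.6]
opening: 0.0334
finger_force: 30.0
(np.float64(-6.212917301911721), array([ 0.002,  0.   , -1.   ]))
```

```bash
python3 -m handwheel '[[[0,0,0],[0,0,7],20],[[0,0,0],[0,0,7],20],[[0,0,0],[0,0,7],20],[[0,0,0],[0,0,7],20],[[0,0,0],[0,0,7],20],[[0,0,0],[0,0,7],20],[[0,0,0],[0,0,7],20],[[0,0,0],[0,0,7],20],[[0,0,0],[0,0,0],20],[[0,0,0],[0,0,0],20]]'
python3 -c "
from h import *;print(yaw())"
```

```text
clock: 10.2
eef_pos: [0.5269, -0.0819, 0.0589]
orientation: [0.348, 0.937, 0.001, 0.001]
force: [8.0, 1.9, -4.1]
opening: 0.0335
finger_force: 30.0
(np.float64(49.24706826114628), array([ 0.004,  0.001, -1.   ]))
```

```bash
python3 -m handwheel '[[[0,0,0],[0,0,0],60],[[0,0,0],[0,0,0],60],[[0,0,0],[0,0,0],60],[[0,0,0],[0,0,0],60],[[0,0,30],[0,0,0],60],[[0,0,30],[0,0,0],60],[[-5,-40,0],[0,0,0],60],[[-5,-40,0],[0,0,0],60],[[-5,-40,0],[0,0,0],60],[[-5,-40,0],[0,0,0],60]]'
python3 -m handwheel '[[[-5,-40,0],[0,0,0],60],[[-5,-40,0],[0,0,0],60],[[0,0,0],[0,0,0],60]]'
python3 - <<'E'
from h import *
c=cam('top')
for ax in((.5255,-.081),(.5265,-.081),(.524,-.082)): print(dial(c,np.array(ax)))
big=cv2.resize(c['frame'][205:236,300:331],None,fx=18,fy=18,interpolation=cv2.INTER_CUBIC)
f=c['frame'].astype(int); o=(f[...,0]-f[...,2]>50); o[:195]=0;o[250:]=0;o[:,:297]=0;o[:,340:]=0
for v,u in np.argwhere(o): print((u,v),f[v,u])
print(proj(c,[.5255,-.081,.105]))
print(f[212:228,308:326].min(axis=2))
cv2.imwrite('pics/dial2.png',big[:,:,::-1])
E
```

```text
clock: 11.03
eef_pos: [0.5045, -0.2444, 0.1188]
orientation: [0.347, 0.938, -0.0, 0.0]
force: [1.7, 0.0, -0.6]
opening: 0.0601
finger_force: 0.0
clock: 11.28
eef_pos: [0.4915, -0.3322, 0.1176]
orientation: [0.352, 0.936, -0.002, -0.0]
force: [-1.2, -0.7, 0.5]
opening: 0.0599
finger_force: 0.0
(np.float64(11.031960719254108), np.float64(7.893849207036177), np.float64(0.007107402326539414), 10)
(np.float64(11.086585027344494), np.float64(5.427011357799867), np.float64(0.008175887783186498), 14)
(np.float64(2.432359627669982), np.float64(7.893849207036177), np.float64(0.00848370539895552), 10)
(np.int64(315), np.int64(209)) [131  68  23]
(np.int64(316), np.int64(209)) [210  96  15]
(np.int64(315), np.int64(210)) [136  73  29]
(np.int64(316), np.int64(210)) [214 100  18]
(np.int64(323), np.int64(216)) [125  51  48]
(np.int64(324), np.int64(216)) [168  74  70]
(np.int64(323), np.int64(217)) [164 105 103]
[316.86260538 220.61050667]
[[ 67  74  65  70  70 116 107 149 149 149 164 119  84  65  70  72  68  70]
 [ 69  64  68 105 156 152 155 154 152 152 150 151 155 127  86  72  68  65]
 [ 50  93
[... 341 characters left out ...]
 34  41 100 158 155 157]
 [151  76  78  65  20  48  41  34  61 161  79  40  38  42  37 125 157 156]
 [152  79  84  18  15  43  42  37  64 165  79  38  42  46  36  93 165 159]
 [150  82  82  14  26  43  43  40  42  35  38  42  48  45  28  67 163 162]
 [ 79  82  84   5  21  41  43  38  42  40  42  47  46  45  36  98 165 157]
 [157  81  85  11  24  49  45  48  45  48  45  47  48  46  44 131 164 161]
 [153  83  84  47   4  17  47  44  44  46  48  46  44  32  77 166 164 164]
 [152  78  81  45  11  16  26  40  48  48  50  43  11  43 139 166 160 164]
 [152 158 161  82  47  18  15  24  31  24  17  20  25 101 168 164 162 159]
 [152 153 156 161  64  52   9  10  17  12  10  30  73 167 163 163 165 166]]
```

```bash
python3 - <<'E'
from h import *
c=cam('top')
a=np.array([.5255,-.081]); f=c['frame'].min(axis=2).astype(float)
P=[]
for v in range(216,221):
    w=np.clip(f[v,315:320]-45,0,None); u=(w*np.arange(315,320)).sum()/w.sum(); p=ray(c,(u,v),.105)[:2]; P.append(p); print(v,u.round(2),(p-a).round(4), np.degrees(np.arctan2(-(p-a)[1],(p-a)[0])).round(1))
P=np.array(P); k=np.polyfit(P[:,0],P[:,1],1); print('fit dir cw',-np.degrees(np.arctan(k[0])), 'y at axis',np.polyval(k,a[0]))
d=ray(c,(315.62,209.5),.056)[:2]; print('dot',d-a,np.degrees(np.arctan2(-(d-a)[1],(d-a)[0])))
# brewer yaw: grid left/right rim edges and console right edge
g=c['frame'].astype(int).sum(axis=2)
for nm,z,rng in(('con',.055,(300,345)),('grid',.028,(212,232))):
    for v in (196,205,240,250): print(nm,v,g[v,rng[0]+(30 if nm=='con' else 0):rng[1]].tolist())
E
```

```text
216 317.73 [ 0.0131 -0.0025] 10.9
217 317.48 [ 0.0103 -0.0018] 10.0
218 317.07 [ 0.0074 -0.0006] 4.9
219 317.09 [ 0.0046 -0.0007] 8.4
220 317.11 [ 0.0017 -0.0007] 22.2
fit dir cw 9.52256540580929 y at axis -0.08102449859506763
dot [0.04181304 0.00016485] -0.2258835177468493
con 196 [524, 522, 523, 530, 508, 464, 372, 491, 483, 482, 485, 480, 485, 488, 485]
con 205 [527, 524, 537, 539, 530, 484, 409, 489, 489, 487, 482, 261, 263, 264, 293]
con 240 [565, 565, 570, 576, 269, 287, 281, 265, 283, 288, 284, 288, 292, 282, 292]
con 250 [582, 574, 272, 292, 296, 293, 276, 261, 265, 290, 289, 289, 286, 288, 283]
grid 196 [482, 488, 481, 477, 472, 480, 479, 486, 493, 373, 160, 203, 117, 230, 216, 217, 218, 226, 230, 225]
grid 205 [484, 485, 484, 487, 482, 487, 481, 488, 487, 171, 191, 207, 87, 195, 494, 95, 79, 236, 525, 83]
grid 240 [475, 473, 479, 479, 475, 475, 490, 485, 212, 198, 220, 116, 176, 488, 130, 45, 94, 286, 141, 68]
grid 250 [473, 473, 474, 474, 469, 465, 477, 482, 196, 217, 215, 120, 208, 499, 128, 129, 123, 282, 479, 481]
```

```bash
python3 -m handwheel '[[[5,40,0],[0,0,0],60],[[5,40,0],[0,0,0],60],[[5,40,0],[0,0,0],60],[[5,40,0],[0,0,0],60],[[5,40,0],[0,0,0],60],[[5,40,0],[0,0,0],60],[[0,0,0],[0,0,0],60],[[0,0,-30],[0,0,0],60],[[0,0,-25],[0,0,0],60],[[0,0,-5],[0,0,0],60]]'
python3 -m handwheel '[[[0,0,0],[0,0,0],60],[[0,0,0],[0,0,0],40],[[0,0,0],[0,0,0],30],[[0,0,0],[0,0,0],20],[[0,0,0],[0,0,0],20],[[0,0,0],[0,0,0],20],[[0,0,0],[0,0,0],20]]'
python3 -c "
from h import *;print(yaw())"
python3 -m handwheel '[[[0,0,0],[0,0,4.5],20],[[0,0,0],[0,0,5],20],[[0,0,0],[0,0,0],20],[[0,0,0],[0,0,0],20],[[0,0,0],[0,0,0],20]]'
python3 -c "
from h import *;print(yaw())"
```

```text
clock: 12.22
eef_pos: [0.5226, -0.0809, 0.0552]
orientation: [0.346, 0.938, -0.0, -0.002]
force: [-1.1, 0.4, -0.5]
opening: 0.0601
finger_force: 0.0
clock: 12.8
eef_pos: [0.5266, -0.0816, 0.0594]
orientation: [0.346, 0.938, 0.001, 0.001]
force: [3.0, 3.2, 0.8]
opening: 0.0334
finger_force: 30.0
(np.float64(49.473047838269316), array([ 0.003,  0.001, -1.   ]))
clock: 13.22
eef_pos: [0.5266, -0.0816, 0.0594]
orientation: [0.268, 0.963, 0.001, 0.001]
force: [4.1, 2.4, 1.4]
opening: 0.0337
finger_force: 30.0
(np.float64(58.9339498580503), array([ 0.003,  0.001, -1.   ]))
```

Release, retreat and check again.

```bash
cat >> h.py <<'E'
def line(c):
    a=np.array([.5255,-.081]); f=c['frame'].min(axis=2).astype(float);P=[]
    for v in range(216,221):
        w=np.clip(f[v,314:320]-45,0,None); u=(w*np.arange(314,320)).sum()/w.sum(); p=ray(c,(u,v),.105)[:2]; P.append(p); print(v,u.round(2),w.sum(),(p-a).round(4))
    P=np.array(P); k=np.polyfit(P[:,0],P[:,1],1); print('dir cw',-np.degrees(np.arctan(k[0])),'y at axis',np.polyval(k,a[0]))
    g=c['frame'].astype(int); o=(g[...,0]-g[...,2]>50); o[:195]=0;o[250:]=0;o[:,:297]=0;o[:,340:]=0
    print([((u,v),g[v,u].tolist()) for v,u in np.argwhere(o)])
E
python3 -m handwheel '[[[0,0,0],[0,0,0],60],[[0,0,0],[0,0,0],60],[[0,0,0],[0,0,0],60],[[0,0,0],[0,0,0],60],[[0,0,30],[0,0,0],60],[[0,0,30],[0,0,0],60],[[-5,-40,0],[0,0,0],60],[[-5,-40,0],[0,0,0],60],[[-5,-40,0],[0,0,0],60],[[-5,-40,0],[0,0,0],60]]'
python3 -m handwheel '[[[-5,-40,0],[0,0,0],60],[[-5,-40,0],[0,0,0],60],[[0,0,0],[0,0,0],60]]'
python3 -c "
from h import *
line(cam('top'))"
```

```text
clock: 14.05
eef_pos: [0.5044, -0.2445, 0.1187]
orientation: [0.268, 0.963, -0.0, 0.0]
force: [2.0, -0.8, 0.1]
opening: 0.0601
finger_force: 0.0
clock: 14.3
eef_pos: [0.4914, -0.3324, 0.1175]
orientation: [0.273, 0.962, -0.002, -0.001]
force: [-1.2, -0.7, -0.7]
opening: 0.0601
finger_force: 0.0
216 316.76 157.0 [0.0131 0.0002]
217 316.9 134.0 [ 0.0103 -0.0002]
218 316.83 198.0 [0.0074 0.    ]
219 316.85 200.0 [0.0046 0.    ]
220 316.84 200.0 [0.0017 0.    ]
dir cw -0.20050666059068437 y at axis -0.0810040248226158
[((np.int64(315), np.int64(209)), [131, 66, 18]), ((np.int64(316), np.int64(209)), [212, 97, 20]), ((np.int64(315), np.int64(210)), [136, 71, 30]), ((np.int64(316), np.int64(210)), [216, 101, 25]), ((np.int64(323), np.int64(216)), [126, 50, 47]), ((np.int64(324), np.int64(216)), [166, 72, 69]), ((np.int64(323), np.int64(217)), [163, 105, 103])]
```

```bash
python3 -m handwheel '[[[0,0,38],[0,0,0],40],[[0,0,38],[0,0,0],40],[[0,0,38],[0,0,0],40],[[7.5,38.4,0],[0,0,2.8],40],[[7.5,38.4,0],[0,0,2.8],40],[[7.5,38.4,0],[0,0,2.8],40],[[7.5,38.4,0],[0,0,2.8],40],[[7.5,38.4,0],[0,0,2.8],40],[[7.5,38.4,0],[0,0,2.8],40],[[7.5,38.4,0],[0,0,2.8],40]]'
python3 -m handwheel '[[[7.5,38.4,0],[0,0,2.8],40],[[7.5,38.4,0],[0,0,2.8],40],[[7.5,38.4,0],[0,0,2.8],40],[[7.5,38.4,0],[0,0,2.8],40],[[0,0,0],[0,0,0],40],[[0,0,0],[0,0,0],40]]'
python3 - <<'E'
from h import *
print(yaw(),ctrl.state()['joint_pos'].round(2),ctrl.state()['eef_pos'].round(4))
c=cam('top')
for z in(.15,.17,.19,.2,.21,.22): print(z,ray(c,(255.1,170.85),z).round(4),'post',ray(c,(253.9,197.6),z).round(4))
E
```

```text
clock: 15.18
eef_pos: [0.5473, -0.0509, 0.2326]
orientation: [0.098, 0.995, -0.0, 0.0]
force: [0.9, -0.1, 0.4]
opening: 0.0398
finger_force: 0.0
clock: 15.68
eef_pos: [0.5766, 0.1042, 0.2324]
orientation: [-0.001, 1.0, 0.001, -0.0]
force: [-0.3, -0.6, -0.5]
opening: 0.04
finger_force: 0.0
(np.float64(90.12415239814658), array([-0.001,  0.001, -1.   ])) [ 0.56  0.41 -1.06  1.48  0.36  1.46  1.06] [0.5766 0.1042 0.2324]
0.15 [0.656  0.0912 0.15  ] post [0.5802 0.093  0.15  ]
0.17 [0.65   0.0896 0.17  ] post [0.5755 0.0914 0.17  ]
0.19 [0.6441 0.0881 0.19  ] post [0.5709 0.0898 0.19  ]
0.2 [0.6411 0.0873 0.2   ] post [0.5685 0.089  0.2   ]
0.21 [0.6381 0.0865 0.21  ] post [0.5662 0.0882 0.21  ]
0.22 [0.6351 0.0857 0.22  ] post [0.5639 0.0874 0.22  ]
```

```bash
python3 -m handwheel '[[[-4.6,-14.2,0],[0,0,0],40],[[0,0,-30],[0,0,0],40],[[0,0,-30],[0,0,0],40],[[0,0,-20],[0,0,0],40],[[0,0,-18],[0,0,0],40],[[0,0,0],[0,0,0],10],[[0,0,0],[0,0,0],10],[[0,0,0],[0,0,0],10],[[0,0,0],[0,0,0],10],[[0,0,0],[0,0,0],10]]'
python3 -c "
from h import *;print(yaw())"
```

```text
clock: 16.57
eef_pos: [0.5736, 0.0913, 0.1358]
orientation: [0.0, 1.0, 0.004, 0.002]
force: [8.4, 19.5, -15.4]
opening: 0.0154
finger_force: 21.1
(np.float64(89.95520070965325), array([ 0.003,  0.008, -1.   ]))
```

```bash
python3 -m handwheel '[[[0,1.5,0],[0,0,0],22],[[0,0,0],[0,0,0],22],[[0.6,9.8,0],[0,0,-7],22],[[1.8,9.6,0],[0,0,-7],22],[[2.9,9.3,0],[0,0,-7],22],[[4.1,8.9,0],[0,0,-7],22],[[0,0,0],[0,0,0],22]]'
python3 -c "
from h import *;print(yaw())"
```

```text
clock: 17.15
eef_pos: [0.5829, 0.126, 0.1357]
orientation: [0.247, 0.969, 0.0, 0.001]
force: [-0.3, -0.3, -0.5]
opening: 0.0218
finger_force: 0.0
(np.float64(61.435880584246355), array([ 0.001,  0.   , -1.   ]))
```

```bash
python3 -m handwheel '[[[5.1,8.3,0],[0,0,-7],22],[[6.1,7.6,0],[0,0,-7],22],[[7,6.9,0],[0,0,-7],22],[[7.7,5.9,0],[0,0,-7],22],[[8.4,5,0],[0,0,-7],22],[[9,3.9,0],[0,0,-7],22],[[0,0,0],[0,0,0],22]]'
python3 -m handwheel '[[[9.4,2.8,0],[0,0,-7],22],[[9.6,1.6,0],[0,0,-7],22],[[9.8,0.4,0],[0,0,-7],22],[[9.7,-0.8,0],[0,0,-7],22],[[5.5,-1,0],[0,0,-4],22],[[0,0,0],[0,0,0],22],[[0,0,0],[0,0,0],22]]'
python3 -c "
from h import *;print(yaw())"
```

```text
clock: 17.73
eef_pos: [0.6268, 0.1629, 0.1352]
orientation: [0.576, 0.817, 0.001, 0.0]
force: [0.4, 0.4, 0.7]
opening: 0.0217
finger_force: 0.0
clock: 18.32
eef_pos: [0.6702, 0.1646, 0.135]
orientation: [0.777, 0.63, 0.0, 0.0]
force: [-0.7, -0.3, -0.5]
opening: 0.0219
finger_force: 0.0
(np.float64(-11.902352948940182), array([ 0.001, -0.   , -1.   ]))
```

```bash
python3 -m handwheel '[[[5,-1.2,0],[0,0,-4],22],[[3,-0.8,0],[0,0,-2],22],[[0,0,0],[0,0,0],22],[[0,0,0],[0,0,0],22]]'
python3 -m handwheel '[[[2,-0.6,0],[0,0,0],22],[[0,0,0],[0,0,0],22],[[0,0,0],[0,0,0],22]]'
```

```text
clock: 18.65
eef_pos: [0.6771, 0.1632, 0.1348]
orientation: [0.809, 0.588, -0.0, -0.0]
force: [-4.8, 0.5, 2.7]
opening: 0.0219
finger_force: 2.2
clock: 18.9
eef_pos: [0.6771, 0.1633, 0.1347]
orientation: [0.809, 0.588, -0.002, -0.001]
force: [-14.8, -0.9, 7.3]
opening: 0.0223
finger_force: 6.6
```

```bash
python3 -m handwheel '[[[-3,0,0],[0,0,0],40],[[0,0,0],[0,0,0],40],[[0,0,35],[0,0,0],40],[[0,0,35],[0,0,0],40],[[0,0,35],[0,0,0],40],[[-18,-38,0],[0,0,0],87],[[-18,-38,0],[0,0,0],87],[[-18,-38,0],[0,0,0],87],[[-18,-38,0],[0,0,0],87],[[-18,-38,0],[0,0,0],87]]'
python3 -m handwheel '[[[-18,-38,0],[0,0,7],87],[[-18,-38,0],[0,0,7],87],[[-18,-38,0],[0,0,7],87],[[-18,-38,0],[0,0,7],87],[[-18,-38,0],[0,0,7],87],[[0,0,0],[0,0,7],87],[[0,0,0],[0,0,0],87]]'
python3 - <<'E'
from h import *
print(yaw(),ctrl.state()['joint_pos'].round(2))
c=cam('top');s=cam('scene')
a=cv2.resize(c['img'][125:285,100:300],None,fx=2.6,fy=2.6,interpolation=2);b=cv2.resize(s['img'][180:280,200:300],None,fx=2.8,fy=2.8,interpolation=2)
b=cv2.copyMakeBorder(b,0,a.shape[0]-b.shape[0],0,0,0); cv2.imwrite('pics/v12.png',np.hstack([a,b]))
line(c)
E
```

```text
clock: 19.73
eef_pos: [0.5869, -0.0276, 0.2397]
orientation: [0.81, 0.587, 0.0, 0.001]
force: [0.5, -0.1, 1.1]
opening: 0.0656
finger_force: 0.0
clock: 20.32
eef_pos: [0.5066, -0.1991, 0.2397]
orientation: [0.57, 0.822, -0.0, 0.001]
force: [-0.6, 0.3, 0.8]
opening: 0.0867
finger_force: 0.0
(np.float64(20.530511545666528), array([ 0.001, -0.002, -1.   ])) [ 0.8   0.18 -0.58  1.59  0.1   1.4   0.57]
216 316.71 55.0 [0.0131 0.0003]
217 317.0 49.0 [ 0.0103 -0.0005]
218 317.0 76.0 [ 0.0074 -0.0004]
219 317.0 73.0 [ 0.0046 -0.0004]
220 317.0 75.0 [ 0.0017 -0.0004]
dir cw -2.833872308475367 y at axis -0.08164652551060678
[((np.int64(315), np.int64(209)), [82, 46, 24]), ((np.int64(316), np.int64(209)), [117, 51, 5]), ((np.int64(315), np.int64(210)), [82, 49, 29]), ((np.int64(316), np.int64(210)), [117, 54, 2]), ((np.int64(324), np.int64(216)), [91, 40, 36])]
```

View pics/v12.png

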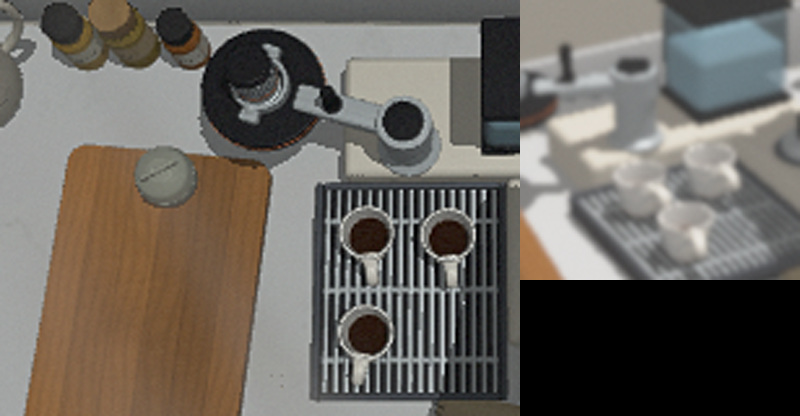

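```bash
cat >> h.py <<'E'
def cups(c,lo=(215,185),hi=(300,285),z=.022):
    f=c['frame'].astype(int); roi=np.zeros(f.shape[:2],bool); roi[lo[1]:hi[1],lo[0]:hi[0]]=1
    m=(f[...,0]-f[...,2]>18)&(f.sum(2)<240)&roi
    n,l,st,ce=cv2.connectedComponentsWithStats(m.astype(np.uint8))
    return [(st[i][4],ce[i].round(1).tolist(),ray(c,ce[i],z+.042)[:2].round(4).tolist()) for i in range(1,n) if st[i][4]>40]
def board(c):
    hsv=cv2.cvtColor(c['frame'],cv2.COLOR_RGB2HSV); m=((hsv[...,0]<20)&(hsv[...,1]>100)&(hsv[...,2]>60)); m[:,:100]=0;m[:,215:]=0;m[:170]=0
    n,l,st,ce=cv2.connectedComponentsWithStats(m.astype(np.uint8)); i=1+np.argmax(st[1:,4])
    cn=max(cv2.findContours((l==i).astype(np.uint8),0,2)[0],key=cv2.contourArea); q=cv2.approxPolyDP(cv2.convexHull(cn),6,True)[:,0]
    print('board',st[i].tolist(),[ray(c,p,.019)[:2].round(3).tolist() for p in q])
E
python3 - <<'E'
from h import *
c=cam('top')
for k in cups(c): print(k)
board(c)
for uv in((367,233),(448,235),(366,333)): print('rim',ray(c,(100+uv[0]/2.6-.3,125+uv[1]/2.6-.3),.072)[:2].round(4))
print('timer',ray(c,(100+166/2.6-.3,125+176/2.6-.3),.08)[:2].round(3))
print('seat', ray(c,(100+252/2.6-.3,125+70/2.6-.3),.212)[:2].round(3))
E
```

```text
(np.int32(147), [241.1, 215.1], [0.548, 0.1359])
(np.int32(147), [271.8, 216.1], [0.5455, 0.0467])
(np.int32(160), [240.9, 253.0], [0.438, 0.1336])
(np.int32(163), [283.1, 281.6], [0.3579, 0.0127])
board [108, 181, 96, 125, 8715] [[0.661, 0.48], [0.628, 0.258], [0.291, 0.302], [0.324, 0.522]]
rim [0.5488 0.1358]
rim [0.547  0.0459]
rim [0.4377 0.1341]
timer [0.611 0.361]
seat [0.69  0.242]
```

```bash
python3 -m handwheel '[[[-6.9,33.3,0],[0,0,7],76],[[-6.9,33.3,0],[0,0,7],76],[[-6.9,33.3,0],[0,0,7],76],[[-6.9,33.3,0],[0,0,7],76],[[-6.9,33.3,0],[0,0,7],76],[[-6.9,33.3,-15],[0,0,7],76],[[-6.9,33.3,-15],[0,0,7],76],[[-6.9,33.3,-15],[0,0,7],76],[[-6.9,33.3,-25],[0,0,7],76],[[-6.9,33.3,-30],[0,0,6.5],76]]'
python3 -m handwheel '[[[0,0,0],[0,0,0],76],[[0,0,0],[0,0,0],76],[[0,0,0],[0,0,0],76]]'
python3 -c "
from h import *;print(yaw())"
```

```text
clock: 21.3
eef_pos: [0.4391, 0.1374, 0.1426]
orientation: [-0.002, 1.0, 0.0, 0.002]
force: [1.1, -0.3, -0.5]
opening: 0.0761
finger_force: 0.0
clock: 21.55
eef_pos: [0.4394, 0.1346, 0.1426]
orientation: [0.001, 1.0, 0.0, 0.0]
force: [0.8, -0.0, 0.3]
opening: 0.0758
finger_force: 0.0
(np.float64(89.84149764755765), array([ 0.,  0., -1.]))
```

```bash
python3 -m handwheel '[[[-1,0,-35],[0,0,0],76],[[0,0,-35],[0,0,0],76],[[0,0,-30],[0,0,0],76],[[0,0,-15],[0,0,0],76],[[0,0,-4],[0,0,0],76],[[0,0,0],[0,0,0],76],[[0,0,0],[0,0,0],60],[[0,0,0],[0,0,0],50],[[0,0,0],[0,0,0],40],[[0,0,0],[0,0,0],40]]'
python3 -m handwheel '[[[0,0,0],[0,0,0],40],[[0,0,0],[0,0,0],40]]'
```

```text
clock: 22.38
eef_pos: [0.4393, 0.134, 0.0244]
orientation: [0.001, 1.0, 0.0, 0.001]
force: [0.4, 0.2, 4.7]
opening: 0.059
finger_force: 29.6
clock: 22.55
eef_pos: [0.4395, 0.1341, 0.0244]
orientation: [0.001, 1.0, 0.0, 0.001]
force: [0.6, -0.6, 6.8]
opening: 0.0589
finger_force: 29.4
```

```bash
python3 -m handwheel '[[[0,0,8],[0,0,0],40],[[0,0,15],[0,0,0],40],[[0,0,20],[0,0,0],40],[[0,0,15],[0,0,0],40],[[0,0,4],[0,0,0],40],[[0,0,0],[0,0,0],40]]'
python3 - <<'E'
from h import *
c=cam('top'); board(c)
E
```

```text
clock: 23.05
eef_pos: [0.4389, 0.1339, 0.0863]
orientation: [0.001, 1.0, -0.0, 0.001]
force: [0.1, 0.7, -1.5]
opening: 0.0587
finger_force: 29.9
board [108, 181, 96, 125, 8343] [[0.661, 0.48], [0.628, 0.258], [0.291, 0.302], [0.324, 0.522]]
```

```bash
python3 -m handwheel '[[[-2,8,0],[0,0,0],40],[[-5,18,0],[0,0,0],40],[[-7,26,0],[0,0,0],40],[[-8,30,0],[0,0,0],40],[[-8,30,0],[0,0,0],40],[[-8,30,0],[0,0,0],40],[[-8,30,0],[0,0,0],40],[[-8,30,0],[0,0,0],40],[[-8,28,0],[0,0,0],40],[[-6,20,0],[0,0,0],40]]'
python3 -m handwheel '[[[-4,15,0],[0,0,0],40],[[-2,6,0],[0,0,0],40],[[0,0,-10],[0,0,0],40],[[0,0,-20],[0,0,0],40],[[0,0,-18],[0,0,0],40],[[0,0,-10],[0,0,0],40],[[0,0,-4],[0,0,0],40],[[0,0,-1],[0,0,0],40],[[0,0,0],[0,0,0],40]]'
```

```text
clock: 23.93
eef_pos: [0.3678, 0.3867, 0.0842]
orientation: [0.0, 1.0, 0.0, -0.001]
force: [-0.3, -0.0, -2.0]
opening: 0.0588
finger_force: 29.9
clock: 24.68
eef_pos: [0.3645, 0.4044, 0.0222]
orientation: [0.001, 1.0, -0.0, -0.0]
force: [-0.9, 0.2, -0.5]
opening: 0.0586
finger_force: 29.9
```

```bash
python3 -m handwheel '[[[0,0,-0.8],[0,0,0],40],[[0,0,0],[0,0,0],40],[[0,0,0],[0,0,0],62],[[0,0,0],[0,0,0],68],[[0,0,0],[0,0,0],76],[[0,0,0],[0,0,0],76],[[0,0,10],[0,0,0],76],[[0,0,30],[0,0,0],76],[[0,0,40],[0,0,0],76],[[0,0,40],[0,0,0],76]]'
```

```text
clock: 25.52
eef_pos: [0.3634, 0.4047, 0.1432]
orientation: [0.001, 1.0, -0.0, -0.001]
force: [0.7, 0.8, 0.5]
opening: 0.0763
finger_force: 0.0
```

```bash
python3 -m handwheel '[[[20.5,-29.8,0],[0,0,0],76],[[20.5,-29.8,0],[0,0,0],76],[[20.5,-29.8,0],[0,0,0],76],[[20.5,-29.8,0],[0,0,0],76],[[20.5,-29.8,0],[0,0,0],76],[[20.5,-29.8,0],[0,0,0],76],[[20.5,-29.8,0],[0,0,0],76],[[20.5,-29.8,0],[0,0,0],76],[[20.5,-29.8,0],[0,0,0],76],[[0,0,0],[0,0,0],76]]'
python3 -m handwheel '[[[0,0,0],[0,0,0],76],[[0,0,0],[0,0,0],76]]'
```

```text
clock: 26.35
eef_pos: [0.5527, 0.1287, 0.1416]
orientation: [0.006, 1.0, -0.001, 0.001]
force: [0.2, -0.3, -0.3]
opening: 0.0757
finger_force: 0.0
clock: 26.52
eef_pos: [0.5484, 0.1376, 0.142]
orientation: [0.001, 1.0, 0.0, 0.0]
force: [-1.1, 0.4, 0.1]
opening: 0.0761
finger_force: 0.0
```

```bash
python3 -m handwheel '[[[0,-0.5,-35],[0,0,0],76],[[0,0,-35],[0,0,0],76],[[0,0,-30],[0,0,0],76],[[0,0,-15],[0,0,0],76],[[0,0,-3],[0,0,0],76],[[0,0,0],[0,0,0],76],[[0,0,0],[0,0,0],60],[[0,0,0],[0,0,0],50],[[0,0,0],[0,0,0],40],[[0,0,0],[0,0,0],40]]'
python3 -m handwheel '[[[0,0,0],[0,0,0],40],[[0,0,8],[0,0,0],40],[[0,0,15],[0,0,0],40],[[0,0,20],[0,0,0],40],[[0,0,15],[0,0,0],40],[[0,0,4],[0,0,0],40],[[0,0,0],[0,0,0],40]]'
python3 - <<'E'
from h import *
c=cam('top'); board(c); print(cups(c,(100,185),(300,285),.019)); f=c['frame']; 
E
```

```text
clock: 27.35
eef_pos: [0.5497, 0.1365, 0.0248]
orientation: [0.001, 1.0, 0.0, 0.001]
force: [1.6, -0.2, 6.2]
opening: 0.0586
finger_force: 29.7
clock: 27.93
eef_pos: [0.5494, 0.1363, 0.0867]
orientation: [0.001, 1.0, 0.0, 0.001]
force: [0.5, 0.0, -1.7]
opening: 0.0584
finger_force: 29.9
board [108, 181, 92, 125, 8010] [[0.661, 0.48], [0.634, 0.274], [0.291, 0.302], [0.324, 0.522]]
[(np.int32(662), [188.5, 203.8], [0.5814, 0.291]), (np.int32(738), [170.8, 251.9], [0.4401, 0.3349]), (np.int32(61), [147.2, 275.3], [0.3734, 0.3983])]
```

```bash
python3 -m handwheel '[[[-2,8,0],[0,0,0],40],[[-4,18,0],[0,0,0],40],[[-6,27,0],[0,0,0],40],[[-7,32,0],[0,0,0],40],[[-7,32,0],[0,0,0],40],[[-7,32,0],[0,0,0],40],[[-7,32,0],[0,0,0],40],[[-7,32,0],[0,0,0],40],[[-7,32,0],[0,0,0],40],[[-6,30,0],[0,0,0],40]]'
python3 -m handwheel '[[[-5,22,0],[0,0,0],40],[[-3,13,0],[0,0,0],40],[[-1,4,0],[0,0,0],40],[[0,0,-10],[0,0,0],40],[[0,0,-20],[0,0,0],40],[[0,0,-18],[0,0,0],40],[[0,0,-10],[0,0,0],40],[[0,0,-4],[0,0,0],40],[[0,0,-1.5],[0,0,0],40],[[0,0,0],[0,0,0],40]]'
```

```text
clock: 28.82
eef_pos: [0.4868, 0.4132, 0.0841]
orientation: [0.001, 1.0, -0.0, -0.001]
force: [0.3, 0.6, -1.4]
opening: 0.0586
finger_force: 29.9
clock: 29.65
eef_pos: [0.4804, 0.4491, 0.022]
orientation: [0.002, 1.0, -0.0, 0.0]
force: [-0.4, -0.2, -0.9]
opening: 0.0585
finger_force: 29.9
```

```bash
python3 -m handwheel '[[[0,0,-0.6],[0,0,0],40],[[0,0,0],[0,0,0],40],[[0,0,0],[0,0,0],62],[[0,0,0],[0,0,0],68],[[0,0,0],[0,0,0],76],[[0,0,0],[0,0,0],76],[[0,0,10],[0,0,0],76],[[0,0,30],[0,0,0],76],[[0,0,40],[0,0,0],76],[[0,0,40],[0,0,0],76]]'
python3 -m handwheel '[[[6,-36.6,0],[0,0,0],76],[[6,-36.6,0],[0,0,0],76],[[6,-36.6,0],[0,0,0],76],[[6,-36.6,0],[0,0,0],76],[[6,-36.6,0],[0,0,0],76],[[6,-36.6,0],[0,0,0],76],[[6,-36.6,0],[0,0,0],76],[[6,-36.6,0],[0,0,0],76],[[6,-36.6,0],[0,0,0],76],[[6,-36.6,0],[0,0,0],76]]'
python3 -m handwheel '[[[6,-36.6,0],[0,0,0],76],[[0,0,0],[0,0,0],76],[[0,0,0],[0,0,0],76],[[0,0,0],[0,0,0],76]]'
```

```text
clock: 30.48
eef_pos: [0.4791, 0.4499, 0.1429]
orientation: [0.001, 1.0, -0.0, -0.001]
force: [0.7, 0.7, 0.2]
opening: 0.0759
finger_force: 0.0
clock: 31.32
eef_pos: [0.5398, 0.0826, 0.1423]
orientation: [0.001, 1.0, -0.0, 0.0]
force: [0.8, 0.7, 0.7]
opening: 0.0757
finger_force: 0.0
clock: 31.65
eef_pos: [0.5457, 0.0485, 0.1419]
orientation: [0.001, 1.0, 0.0, 0.0]
force: [-0.5, 1.1, 0.0]
opening: 0.0763
finger_force: 0.0
```

```bash
python3 -m handwheel '[[[0,-2,-35],[0,0,0],76],[[0,0,-35],[0,0,0],76],[[0,0,-30],[0,0,0],76],[[0,0,-15],[0,0,0],76],[[0,0,-3],[0,0,0],76],[[0,0,0],[0,0,0],76],[[0,0,0],[0,0,0],60],[[0,0,0],[0,0,0],50],[[0,0,0],[0,0,0],40],[[0,0,0],[0,0,0],40]]'
python3 -m handwheel '[[[0,0,0],[0,0,0],40],[[0,0,8],[0,0,0],40],[[0,0,15],[0,0,0],40],[[0,0,20],[0,0,0],40],[[0,0,15],[0,0,0],40],[[0,0,4],[0,0,0],40],[[0,0,0],[0,0,0],40]]'
python3 - <<'E'
from h import *
c=cam('top'); board(c); crop(c,'v13',95,165,130,150,3)
E
```

```text
clock: 32.48
eef_pos: [0.5466, 0.0458, 0.0246]
orientation: [0.001, 1.0, 0.0, 0.001]
force: [-0.2, 0.3, 5.4]
opening: 0.0587
finger_force: 29.7
clock: 33.07
eef_pos: [0.5464, 0.0455, 0.0865]
orientation: [0.001, 1.0, -0.0, 0.001]
force: [-0.2, -0.1, -1.4]
opening: 0.0587
finger_force: 29.9
board [108, 181, 96, 125, 7638] [[0.661, 0.48], [0.628, 0.258], [0.291, 0.302], [0.324, 0.522]]
```

View pics/v13.png

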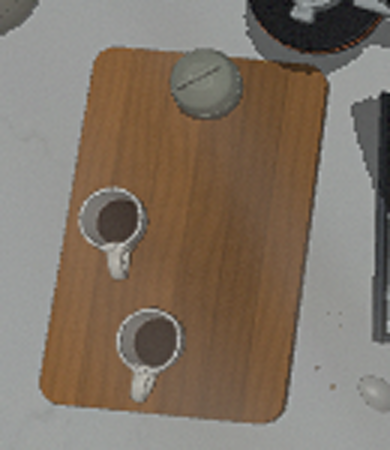

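```bash
python3 -m handwheel '[[[-2,8,0],[0,0,0],40],[[-5,18,0],[0,0,0],40],[[-8,27,0],[0,0,0],40],[[-9,32,0],[0,0,0],40],[[-9,32,0],[0,0,0],40],[[-9,32,0],[0,0,0],40],[[-9,32,0],[0,0,0],40],[[-9,32,0],[0,0,0],40],[[-8,30,0],[0,0,0],40],[[-7,22,0],[0,0,0],40]]'
python3 -m handwheel '[[[-4,14,0],[0,0,0],40],[[-2,7.5,0],[0,0,0],40],[[0,0,-10],[0,0,0],40],[[0,0,-20],[0,0,0],40],[[0,0,-18],[0,0,0],40],[[0,0,-10],[0,0,0],40],[[0,0,-4],[0,0,0],40],[[0,0,-1.5],[0,0,0],40],[[0,0,0],[0,0,0],40]]'
python3 -m handwheel '[[[0,0,-0.6],[0,0,0],40],[[0,0,0],[0,0,0],40],[[0,0,0],[0,0,0],62],[[0,0,0],[0,0,0],68],[[0,0,0],[0,0,0],76],[[0,0,0],[0,0,0],76],[[0,0,10],[0,0,0],76],[[0,0,30],[0,0,0],76],[[0,0,40],[0,0,0],76],[[0,0,40],[0,0,0],76]]'
```

```text
clock: 33.95
eef_pos: [0.4683, 0.3138, 0.0844]
orientation: [-0.0, 1.0, 0.0, -0.001]
force: [-0.2, 0.1, -1.8]
opening: 0.0586
finger_force: 29.9
clock: 34.7
eef_pos: [0.4652, 0.3313, 0.0218]
orientation: [0.002, 1.0, -0.0, -0.0]
force: [0.3, -0.5, -0.5]
opening: 0.0584
finger_force: 29.9
clock: 35.53
eef_pos: [0.4639, 0.332, 0.143]
orientation: [0.001, 1.0, -0.0, -0.001]
force: [1.0, -0.1, -0.1]
opening: 0.0758
finger_force: 0.0
```

```bash
python3 -m handwheel '[[[0,0,31],[0,0,-5.9],40],[[0,0,31],[0,0,-5.9],40],[[0,0,31],[0,0,-5.9],40],[[14,-11,0],[0,0,-5.9],40],[[14,-11,0],[0,0,-5.9],40],[[14,-11,0],[0,0,-5.9],40],[[14,-11,0],[0,0,-5.9],40],[[14,-11,0],[0,0,-5.9],40],[[14,-11,0],[0,0,-5.9],40],[[14,-11,0],[0,0,-5.9],40]]'
python3 -m handwheel '[[[14,-11,0],[0,0,-5.9],40],[[14,-11,0],[0,0,-5.9],40],[[14,-11,0],[0,0,-5.9],40],[[14,-11,0],[0,0,-5.9],40],[[14,-11,0],[0,0,-5.9],40],[[14,-11,0],[0,0,-5.9],40],[[14,-11,0],[0,0,-5.9],40],[[14,-11,0],[0,0,-5.9],40],[[0,0,0],[0,0,0],40],[[0,0,0],[0,0,0],40]]'
python3 - <<'E'
from h import *
print(yaw(),ctrl.state()['eef_pos'])
E
```

```text
clock: 36.37
eef_pos: [0.5632, 0.2548, 0.2351]
orientation: [0.495, 0.869, 0.0, 0.0]
force: [-0.6, 0.1, 0.1]
opening: 0.0399
finger_force: 0.0
clock: 37.2
eef_pos: [0.675, 0.1667, 0.2345]
orientation: [0.8, 0.6, 0.0, -0.0]
force: [-0.2, 0.4, 0.5]
opening: 0.0397
finger_force: 0.0
(np.float64(-16.321704062424594), array([-0.,  0., -1.])) [0.67495371 0.16669662 0.23450151]
```

```bash
python3 -m handwheel '[[[-1,0.5,-30],[0,0,0],40],[[0,0,-30],[0,0,0],40],[[0,0,-25],[0,0,0],40],[[0,0,-15],[0,0,0],40],[[0,0,0],[0,0,0],30],[[0,0,0],[0,0,0],22],[[0,0,0],[0,0,0],22],[[0,0,0],[0,0,0],22]]'
```

```text
clock: 37.87
eef_pos: [0.6745, 0.1684, 0.1365]
orientation: [0.8, 0.6, 0.001, 0.0]
force: [-0.7, 0.3, -0.5]
opening: 0.0244
finger_force: 0.0
```

```bash
python3 -m handwheel '[[[-1.5,0.4,0],[0,0,1],22],[[-9.6,1.9,0],[0,0,7],22],[[-9.7,0.8,0],[0,0,7],22],[[-9.8,-0.4,0],[0,0,7],22],[[-9.6,-1.6,0],[0,0,7],22],[[-9.4,-2.8,0],[0,0,7],22],[[-9,-3.9,0],[0,0,7],22],[[-8.4,-5,0],[0,0,7],22],[[0,0,0],[0,0,0],22]]'
python3 -m handwheel '[[[-7.7,-5.9,0],[0,0,7],22],[[-7,-6.9,0],[0,0,7],22],[[-6.1,-7.6,0],[0,0,7],22],[[-5.1,-8.3,0],[0,0,7],22],[[-4.1,-8.9,0],[0,0,7],22],[[-2.9,-9.3,0],[0,0,7],22],[[-1.8,-9.6,0],[0,0,7],22],[[0,0,0],[0,0,0],22],[[0,0,0],[0,0,0],22]]'
python3 -m handwheel '[[[-0.6,-9.8,0],[0,0,7],22],[[0,-3,0],[0,0,0],22],[[0,0,0],[0,0,0],22],[[0,0,0],[0,0,0],22]]'
```

```text
clock: 38.62
eef_pos: [0.6066, 0.1561, 0.1354]
orientation: [0.469, 0.883, 0.0, 0.001]
force: [0.1, -0.2, -0.1]
opening: 0.0222
finger_force: 0.0
clock: 39.37
eef_pos: [0.5724, 0.1004, 0.1347]
orientation: [0.068, 0.998, 0.0, 0.0]
force: [-0.4, 0.1, 1.0]
opening: 0.0223
finger_force: 0.0
clock: 39.7
eef_pos: [0.5715, 0.0883, 0.1344]
orientation: [0.006, 1.0, 0.0, -0.0]
force: [0.2, 0.7, 1.1]
opening: 0.0219
finger_force: 0.4
```

```bash
python3 -m handwheel '[[[0,-2,0],[0,0,0],22],[[0,0,0],[0,0,0],22],[[0,0,0],[0,0,0],22]]'
python3 -m handwheel '[[[0,-1.5,0],[0,0,0],22],[[0,0,0],[0,0,0],22],[[0,0,0],[0,0,0],22]]'
```

```text
clock: 39.95
eef_pos: [0.5715, 0.0881, 0.1345]
orientation: [0.004, 1.0, 0.001, 0.0]
force: [1.9, 7.0, -2.3]
opening: 0.0222
finger_force: 3.4
clock: 40.2
eef_pos: [0.5716, 0.0881, 0.1345]
orientation: [0.003, 1.0, 0.002, 0.001]
force: [3.1, 11.2, -3.8]
opening: 0.0223
finger_force: 5.5
```

```bash
python3 -m handwheel '[[[0,3.5,0],[0,0,0],40],[[0,0,0],[0,0,0],40],[[0,0,35],[0,0,0],40],[[0,0,35],[0,0,0],60],[[0,0,30],[0,0,0],70],[[-20,0,0],[0,0,0],70],[[-20,0,0],[0,0,0],70],[[-20,0,0],[0,0,0],70],[[-18.5,0,0],[0,0,0],70],[[0,0,0],[0,0,0],70]]'
python3 - <<'E'
from h import *
c=cam('top')
print(yaw(),ctrl.state()['eef_pos'])
print('lid',ray(c,(212+165/4-.4,130+381/4-.4),.212))
s=cam('scene'); print('lid scene',ray(s,(200+304/4.8-.4,165+205/4.8-.4),.212))
E
```

```text
clock: 41.03
eef_pos: [0.4906, 0.0877, 0.2345]
orientation: [0.003, 1.0, -0.001, -0.0]
force: [-0.1, 0.1, 1.4]
opening: 0.0691
finger_force: 0.0
(np.float64(89.54833099196773), array([ 0.001, -0.003, -1.   ])) [0.49215968 0.08706137 0.23470382]
lid [0.49437747 0.08931154 0.212     ]
lid scene [0.48659745 0.09407345 0.212     ]
```

```bash
python3 -m handwheel '[[[0.5,3.5,-10],[0,0,0],70],[[0,0,-25],[0,0,0],70],[[0,0,-25],[0,0,0],70],[[0,0,-17],[0,0,0],70],[[0,0,-5],[0,0,0],70],[[0,0,0],[0,0,0],60],[[0,0,0],[0,0,0],50],[[0,0,0],[0,0,0],40],[[0,0,0],[0,0,0],35],[[0,0,0],[0,0,0],35]]'
```

```text
clock: 41.97
eef_pos: [0.4942, 0.0913, 0.1532]
orientation: [0.003, 1.0, -0.0, 0.001]
force: [0.4, -0.6, 3.4]
opening: 0.0473
finger_force: 30.0
```

```bash
python3 -m handwheel '[[[0,0,2],[0,0,0],35],[[0,0,2],[0,0,0],35],[[0,0,2],[0,0,0],35],[[0,0,3],[0,0,0],35],[[0,0,3],[0,0,0],35],[[0,0,0],[0,0,0],35]]'
python3 -m handwheel '[[[0,0,5],[0,0,0],35],[[0,0,10],[0,0,0],35],[[0,0,10],[0,0,0],35],[[0,0,15],[0,0,0],35],[[0,0,15],[0,0,0],35],[[0,0,10],[0,0,0],35],[[0,0,0],[0,0,0],35]]'
```

```text
clock: 42.47
eef_pos: [0.494, 0.0914, 0.1658]
orientation: [0.003, 1.0, -0.0, 0.001]
force: [-1.3, -1.3, 8.0]
opening: 0.0475
finger_force: 30.0
clock: 43.05
eef_pos: [0.4946, 0.0918, 0.232]
orientation: [0.003, 1.0, 0.0, 0.002]
force: [-0.2, -0.2, -1.2]
opening: 0.0471
finger_force: 30.0
```

```bash
cat >> h.py <<'E'
def tray(c):
    hsv=cv2.cvtColor(c['frame'],cv2.COLOR_RGB2HSV); m=((hsv[...,1]>15)&(hsv[...,2]>150)); m[:, :375]=0; m[:,470:]=0; m[:185]=0;m[300:]=0
    n,l,st,ce=cv2.connectedComponentsWithStats(m.astype(np.uint8)); i=1+np.argmax(st[1:,4]); print('tray',st[i].tolist(),ray(c,ce[i],.012).round(4))
E
python3 - <<'E'
from h import *
c=cam('top'); tray(c); board(c)
E
```

```text
tray [396, 233, 41, 39, 869] [ 0.4382 -0.3748  0.012 ]
board [108, 181, 95, 125, 7080] [[0.661, 0.48], [0.64, 0.268], [0.294, 0.294], [0.324, 0.522]]
```

```bash
python3 -m handwheel '[[[0,-8,0],[0,0,0],35],[[0,-18,0],[0,0,-4],35],[[0,-28,0],[0,0,-4],35],[[0,-34,0],[0,0,-4],35],[[0,-34,0],[0,0,-4],35],[[0,-34,0],[0,0,-4],35],[[0,-34,0],[0,0,-4],35],[[0,-34,0],[0,0,-4],35],[[0,-34,0],[0,0,-4],35],[[0,-34,0],[0,0,-4],35]]'
python3 - <<'E'
from h import *
c=cam('top'); tray(c); board(c); print(ctrl.state()['joint_pos'].round(2),ctrl.state()['eef_pos'])
s=cam('scene'); cv2.imwrite('pics/s14.png',s['img']); cv2.imwrite('pics/t14.png',c['img'])
E
```

```text
clock: 43.93
eef_pos: [0.4923, -0.203, 0.2283]
orientation: [0.314, 0.95, -0.0, -0.001]
force: [-0.5, 0.2, -1.2]
opening: 0.0476
finger_force: 30.0
tray [430, 212, 13, 56, 253] [ 0.4741 -0.4407  0.012 ]
board [108, 181, 96, 125, 7058] [[0.661, 0.48], [0.628, 0.258], [0.291, 0.302], [0.324, 0.522]]
[ 0.94  0.18 -0.69  1.63  0.12  1.38  1.15] [ 0.49092892 -0.21126647  0.22755128]
```

```bash
python3 -m handwheel '[[[1,-34,0],[0,0,-4],35],[[1,-34,0],[0,0,-4],35],[[1,-34,0],[0,0,-4],35],[[1,-34,0],[0,0,0],35],[[0,-28,0],[0,0,0],35],[[0,-18,0],[0,0,0],35],[[0,-8,0],[0,0,0],35],[[0,0,0],[0,0,0],35],[[0,0,0],[0,0,0],35]]'
python3 - <<'E'
from h import *
p=ctrl.state()['eef_pos'];print(p,yaw())
s=cam('scene'); x0,y0=330,150
im=cv2.resize(s['img'][y0:y0+110,x0:x0+140],None,fx=5,fy=5,interpolation=2)
for q,col in((p+[0,0,.021],(0,255,0)),(p+[0,0,-.0132],(0,0,255)),(p*[1,1,0]+[0,0,.012],(255,0,0))):
    u=(proj(s,q)-[x0,y0]+.5)*5; cv2.circle(im,tuple(u.astype(int)),3,col,-1)
cv2.imwrite('pics/v14.png',im)
E
```

```text
clock: 44.78
eef_pos: [0.4976, -0.3895, 0.2287]
orientation: [0.409, 0.913, 0.001, -0.001]
force: [-0.2, 1.3, -1.7]
opening: 0.0471
finger_force: 30.0
[ 0.49759186 -0.38947272  0.2286652 ] (np.float64(41.733545018932304), array([-0.   ,  0.002, -1.   ]))
```

View pics/v14.png

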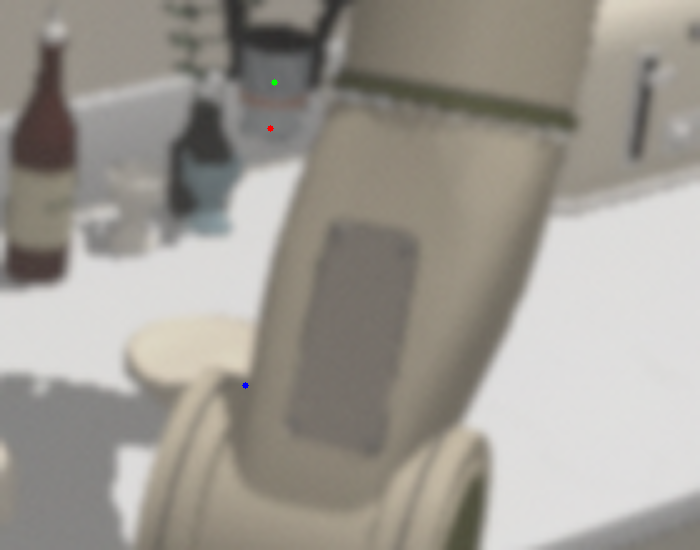

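```bash
python3 - <<'E'
from h import *
s=cam('scene'); c=cam('top')
for a in range(0,360,30):
    t=np.radians(a); l=np.array([.112*np.cos(t),.062*np.sin(t)]); y=np.radians(-8.5)
    q=[.499+l[0]*np.cos(y)-l[1]*np.sin(y),-.390+l[0]*np.sin(y)+l[1]*np.cos(y),.012]
    print(a,np.round(q[:2],3),((proj(s,q)-[330,150]+.5)*5).round(0),proj(c,q).round(0))
hsv=cv2.cvtColor(c['frame'],cv2.COLOR_RGB2HSV)
for v in (200,210,220,260,268): print(v,''.join('#' if (x[1]>18) else '.' for x in hsv[v,380:470]))
hs=cv2.cvtColor(s['frame'],cv2.COLOR_RGB2HSV)
for v in range(210,236,3): print(v,''.join('#' if (x[1]>22 and x[2]>100) else '.' for x in hs[v,345:390]))
E
```

```text
0 [ 0.61  -0.407] [170. 321.] [422. 199.]
30 [ 0.6   -0.374] [144. 336.] [411. 202.]
60 [ 0.562 -0.345] [144. 364.] [403. 214.]
90 [ 0.508 -0.329] [171. 399.] [398. 232.]
120 [ 0.452 -0.329] [220. 432.] [399. 251.]
150 [ 0.408 -0.345] [278. 453.] [405. 266.]
180 [ 0.388 -0.373] [328. 455.] [415. 273.]
210 [ 0.398 -0.406] [354. 437.] [426. 269.]
240 [ 0.436 -0.435] [350. 406.] [435. 257.]
270 [ 0.49  -0.451] [318. 371.] [439. 239.]
300 [ 0.546 -0.451] [269. 340.] [438. 220.]
330 [ 0.59  -0.435] [215. 322.] [432. 206.]
200 ................................########..#.#.#####.##.#.#####.#...#######################
210 ......................##################################.####.####.####.##################
220 ...................##################################.##.#..#########.#.############.##.##
260 .................########################################........................#########
268 .......................############################...........................############
210 ......................................#######
213 ......................................#######
216 .............################################
219 ...........##################################
222 ...........##################################
225 .............################################
228 ................#############################
231 ..................###########################
234 ..................###########################
```

```bash
python3 -m handwheel '[[[0.5,0,-15],[0,0,0],35],[[0,0,-25],[0,0,0],35],[[0,0,-30],[0,0,0],35],[[0,0,-30],[0,0,0],35],[[0,0,-30],[0,0,0],35],[[0,0,-25],[0,0,0],35],[[0,0,-15],[0,0,0],35],[[0,0,-5],[0,0,0],35],[[0,0,0],[0,0,0],35],[[0,0,0],[0,0,0],35]]'
python3 -m handwheel '[[[0,0,-4],[0,0,0],35],[[0,0,-4],[0,0,0],35],[[0,0,-3],[0,0,0],35],[[0,0,0],[0,0,0],35],[[0,0,0],[0,0,0],35]]'
python3 -m handwheel '[[[0,0,-3],[0,0,0],35],[[0,0,-2],[0,0,0],35],[[0,0,0],[0,0,0],35],[[0,0,0],[0,0,0],35]]'
```

```text
clock: 45.77
eef_pos: [0.4988, -0.3905, 0.0555]
orientation: [0.409, 0.913, -0.0, 0.001]
force: [0.6, -0.1, -1.6]
opening: 0.0472
finger_force: 30.0
clock: 46.18
eef_pos: [0.4979, -0.3908, 0.0432]
orientation: [0.409, 0.912, 0.0, -0.0]
force: [-0.4, -0.5, -1.9]
opening: 0.0474
finger_force: 30.0
clock: 46.52
eef_pos: [0.4979, -0.3907, 0.0381]
orientation: [0.409, 0.912, 0.0, -0.0]
force: [-0.9, 0.4, -1.4]
opening: 0.0472
finger_force: 30.0
```

```bash
python3 -m handwheel '[[[0,0,-3],[0,0,0],35],[[0,0,0],[0,0,0],35],[[0,0,0],[0,0,0],35]]'
python3 -m handwheel '[[[0,0,-2],[0,0,0],35],[[0,0,0],[0,0,0],35],[[0,0,0],[0,0,0],35]]'
python3 -m handwheel '[[[0,0,-2],[0,0,0],35],[[0,0,0],[0,0,0],35],[[0,0,0],[0,0,0],35]]'
python3 -m handwheel '[[[0,0,-2],[0,0,0],35],[[0,0,0],[0,0,0],35],[[0,0,0],[0,0,0],35]]'
```

```text
clock: 46.77
eef_pos: [0.4979, -0.3907, 0.0351]
orientation: [0.409, 0.912, 0.0, -0.0]
force: [-0.1, -0.0, -2.6]
opening: 0.0471
finger_force: 30.0
clock: 47.02
eef_pos: [0.4979, -0.3908, 0.0331]
orientation: [0.409, 0.912, 0.0, -0.0]
force: [0.3, -0.4, -1.9]
opening: 0.0477
finger_force: 30.0
clock: 47.27
eef_pos: [0.4979, -0.3907, 0.0311]
orientation: [0.409, 0.912, 0.0, -0.0]
force: [-0.2, -0.2, -1.3]
opening: 0.0477
finger_force: 30.0
clock: 47.52
eef_pos: [0.4979, -0.3907, 0.0291]
orientation: [0.409, 0.912, 0.0, -0.0]
force: [-0.2, 0.0, -1.8]
opening: 0.0473
finger_force: 30.0
```

```bash
python3 -m handwheel '[[[0,0,-2],[0,0,0],35],[[0,0,0],[0,0,0],35],[[0,0,0],[0,0,0],35]]'
python3 -m handwheel '[[[0,0,-1],[0,0,0],35],[[0,0,0],[0,0,0],35],[[0,0,0],[0,0,0],35]]'
python3 -m handwheel '[[[0,0,-1],[0,0,0],35],[[0,0,0],[0,0,0],35],[[0,0,0],[0,0,0],35]]'
```

```text
clock: 47.77
eef_pos: [0.4979, -0.3907, 0.0271]
orientation: [0.409, 0.912, 0.0, -0.0]
force: [-0.2, 0.7, -1.5]
opening: 0.0474
finger_force: 30.0
clock: 48.02
eef_pos: [0.4979, -0.3908, 0.0262]
orientation: [0.409, 0.912, 0.0, -0.0]
force: [0.5, -0.8, -1.7]
opening: 0.0473
finger_force: 30.0
clock: 48.27
eef_pos: [0.4981, -0.3908, 0.0254]
orientation: [0.409, 0.912, -0.0, 0.0]
force: [0.8, -0.7, -0.8]
opening: 0.0474
finger_force: 30.0
```

```bash
python3 -m handwheel '[[[0,0,-0.7],[0,0,0],35],[[0,0,0],[0,0,0],35],[[0,0,0],[0,0,0],50],[[0,0,0],[0,0,0],56],[[0,0,0],[0,0,0],64],[[0,0,0],[0,0,0],70],[[0,0,0],[0,0,0],70]]'
python3 -m handwheel '[[[0,0,10],[0,0,0],70],[[0,0,25],[0,0,0],70],[[0,0,35],[0,0,0],70],[[0,0,40],[0,0,0],70],[[0,0,40],[0,0,0],70],[[-20,-38,0],[0,0,0],70],[[-25,-38,0],[0,0,0],70],[[-30,-38,0],[0,0,0],70],[[-35,-38,0],[0,0,0],70],[[-35,-38,0],[0,0,0],70]]'
python3 - <<'E'
from h import *
c=cam('top'); tray(c); board(c); line(c); f=c['frame'].astype(int)
a=cv2.resize(c['img'][150:290,100:450],None,fx=1.6,fy=1.6,interpolation=2); cv2.imwrite('pics/final.png',a)
def blob(m,lo=15):
    n,l,st,ce=cv2.connectedComponentsWithStats(m.astype(np.uint8)); return [(st[i].tolist(),ce[i].round(1).tolist()) for i in range(1,n) if st[i][4]>=lo]
g=c['frame'].sum(axis=2)
m=(c['frame'].astype(int).sum(2)<170); m[:190]=0;m[280:]=0; m[:,:380]=0;m[:,455:]=0; B=blob(m); print('dark on tray',B,[ray(c,b[1],.084)[:2].round(3) for b in B], proj(c,[.498,-.391,.084]),proj(c,[.498,-.391,.012]))
m=(c['frame'].astype(int).sum(2)<150); m[:215]=0;m[260:]=0;m[:,:225]=0;m[:,300:]=0; print('head',blob(m,200), proj(c,[.4925,.091,.14]),proj(c,[.4925,.091,.135]))
m=(f[...,0]-f[...,2]>12)&(f.sum(2)<260); m[:,:100]=0;m[:,205:]=0;m[:215]=0;m[300:]=0
m2=(f.max(2)-f.min(2)<40)&(f.sum(2)>330); m2[:,:118]=0;m2[:,195:]=0;m2[:205]=0;m2[290:]=0; print('cups on board',blob(m2,60))
for q in((.48,.45),(.465,.332),(.365,.405)): print(proj(c,[*q,.069]).round(1))
E
```

```text
clock: 48.85
eef_pos: [0.4979, -0.3908, 0.0245]
orientation: [0.409, 0.912, 0.0, -0.0]
force: [0.4, -0.4, -0.5]
opening: 0.0664
finger_force: 0.0
clock: 49.68
eef_pos: [0.3721, -0.5578, 0.1756]
orientation: [0.409, 0.912, -0.0, 0.0]
force: [-0.1, -0.5, -0.3]
opening: 0.0701
finger_force: 0.0
tray [396, 199, 47, 64, 1370] [ 0.5354 -0.3873  0.012 ]
board [108, 181, 96, 125, 7081] [[0.661, 0.48], [0.628, 0.258], [0.291, 0.302], [0.324, 0.522]]
216 316.76 147.0 [0.0131 0.0002]
217 316.88 125.0 [ 0.0103 -0.0001]
218 316.85 186.0 [ 0.0074 -0.    ]
219 316.85 184.0 [ 0.0046 -0.    ]
220 316.84 191.0 [0.0017 0.    ]
dir cw -0.39976648288109856 y at axis -0.08103485943331168
[((np.int64(315), np.int64(209)), [125, 65, 23]), ((np.int64(316), np.int64(209)), [200, 91, 11]), ((np.int64(315), np.int64(210)), [129, 67, 25]), ((np.int64(316), np.int64(210)), [206, 97, 22]), ((np.int64(323), np.int64(216)), [121, 49, 47]), ((np.int64(324), np.int64(216)), [160, 71, 67]), ((np.int64(323), np.int64(217)), [157, 102, 100])]
dark on tray [([413, 225, 21, 19, 271], [423.7, 233.8])] [array([ 0.493, -0.384])] [426.23197696 232.06948104] [418.86607075 235.73198982]
head [([230, 215, 51, 45, 1400], [254.1, 237.0]), ([245, 220, 18, 18, 246], [253.9, 229.0])] [254.25688434 229.98810744] [254.39254378 230.27560477]
cups on board [([118, 205, 5, 26, 70], [119.1, 214.1]), ([121, 227, 22, 31, 207], [130.6, 241.2]), ([162, 233, 21, 30, 178], [171.2, 247.3]), ([134, 268, 21, 22, 142], [141.7, 278.3])]
[130.9 237.5]
[171.6 242.9]
[143.8 278.1]
```

```bash
python3 -c "
from bench import ctrl
print(ctrl.finish_job())"
```

```text
the job is handed in; nothing more can be done
None
```

The job is handed in. By the last camera measurements the dial is at off with the ring unmoved, the three cups found on the grid stand on the board, the head is back over the grid at its stop, and the filter stands on the stone tray; the hand-in gave no verdict.

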